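# Switch on the contamination monitor and hold it just above the well plate

### The job

Switch on the contamination monitor by pressing the button on its handle right down while it stands in its charging cradle, then lift it out by the handle and carry it over the tubes in the rack to the spill tray. Finish holding it still about 10 mm above the shallow 96-well plate (not the deep-well block), level, centred over the plate and lengthwise in line with it, either way round; stop there with the monitor still in the gripper, do not put it down. The monitor must never touch the tubes, the tray or either plate, or it would be contaminated, and everything else stays where it stands.

Things in the scene. Friction and masses are not known exactly. Their poses are not given: they have to be found in the camera images.
- monitor_handle (a point): middle of the monitor's handle bar, a straight bar on two posts running lengthwise on top, 92 mm above the flat underside, over its centre. Bar 142 mm long (x from -74 to +68 mm), 26 mm wide (y), 24 mm high; between the posts (x from -53 to +44 mm) 37 mm are free below it. x = lengthwise towards display and button, y = across, z = up
- monitor_window (a point): centre of the monitor's flat underside, the detector window (170 x 86 mm); same axes as monitor_handle, 92 mm straight below it
- button_top (a point): centre of the top of the power button, a round dark button of 18 mm diameter on top of the handle at the display end, 50 mm along +x from monitor_handle; unpressed it stands 6 mm proud of the bar, 110 mm above the underside
- power (a joint): travel of the power button in m: 0 = out, 0.004 = fully down; springs back; needs 1.5 N to start and about 4 N at the bottom. It switches on at 0.003
- cradle_floor (a point): low black charging cradle, fixed: tub 226 x 124 mm with walls 22 mm high round a floor 10 mm above the bench, on which the monitor's underside rests with about 4 mm of play all round (a charger block 30 mm high behind its -x end); this point is the centre of that floor, x lengthwise as the monitor's
- plate_top (a point): the shallow 96-well plate: white plastic, 128 mm long (x), 86 mm wide (y), 14.4 mm high, 12 x 8 small round wells; loose, 60 g. This point is the centre of its top face, z up
- plate: the same shallow plate; origin at the centre of its underside, which rests 5 mm above the bench on the tray's floor
- deepwell: deep-well block beside the plate in the same tray: white plastic, same footprint 128 x 86 mm (x, y) but 44 mm high, 8 x 6 square wells; loose, 140 g; origin at the centre of its underside. Its centre is 130 mm from the plate's, the long sides facing; it is not to be measured or touched
- tray: white spill tray, fixed, 280 x 190 mm (x, y), rim 12 mm high, floor 5 mm thick; origin at the centre of its underside; the plates lie across it, their long sides along its y
- rack: green rack 240 mm long (x), 60 mm wide (y), 70 mm high, with three capped 50 ml tubes standing in it to 120 mm above the bench; loose, 0.55 kg; origin at the centre of its underside. It stands between the cradle and the tray
- rack_top (a point): point above the rack's centre at the height of the tube caps' tops, 120 mm above the bench; x along the rack
- cradle: the same cradle; origin at the centre of its underside
- monitor: contamination monitor, one-piece, iron-shaped, white and grey plastic, 0.5 to 0.7 kg: housing 208 mm long (x) x 106 mm wide x 43 mm high, display pod at its +x end up to 56 mm, handle on top. Centre of mass under the handle's middle within 10 mm. Origin: centre of its underside; axes as the handle's. Stands in the cradle at the start
- reagent: small glass bottle with green cap at the back, 60 mm diameter, 105 mm high; origin under its centre
- jar: small white jar at the back, 56 mm diameter, 75 mm high; origin under its centre
- microrack: low orange rack of microtubes near the robot, 70 x 110 mm, 37 mm high; origin under its centre
- pen: black felt pen lying behind the rack, 131 mm long along x, 13 mm thick; origin under it
Mind the look-alikes: they are no part of the job. There is more than one size of the plate; the job needs the middle-sized.

How it is judged (in metres and radians):
On the way, in this order (a step that is already met when the one before it is completed fails the run):
1. the power button is pressed down (at least 3 mm) while the monitor stands in its cradle (value of joint power above 0.003 m and z of monitor_window in the frame of cradle_floor below 0.006 m), for 0.05 s.
2. the monitor, held, passes above the rack with its underside higher than the tube caps (z of monitor_window in the frame of rack_top above 0 m and y of monitor_window in the frame of rack_top between -0.06 and 0.06 m and contact force between the fingers and monitor above 1 N).
At the end, for the whole second after the job is handed in: monitor at rest in the gripper, touching nothing else: underside 4 to 18 mm above the shallow plate's top, centres within 12 mm horizontally, lengthwise in line within 0.12 rad, level within 0.09 rad; plate moved less than 6 mm, other things less than 10 mm (z of monitor_window in the frame of plate_top between 0.004 and 0.018 m and horizontal distance between monitor_window and plate_top below 0.012 m and angle between the x axis of monitor_window and the x axis of plate_top, either way round below 0.12 rad and angle between monitor_window's own z axis and vertical below 0.09 rad and contact force between the fingers and monitor above 1 N and linear speed of monitor below 0.01 m/s and angular speed of monitor below 0.06 rad/s and contact force between monitor and plate below 0.05 N and contact force between monitor and deepwell below 0.05 N and contact force between monitor and rack below 0.05 N and contact force between monitor and tray below 0.05 N and contact force between monitor and cradle below 0.05 N and distance of plate from where it was at the start of the episode below 0.006 m and distance of each of deepwell, rack, reagent, jar, microrack, pen from where it was at the start of the episode below 0.01 m); the arm keeps its last pose, push and grip.
It fails at once if the monitor touches the plate, the deep-well block, the tray or the rack (contact force between monitor and plate above 0.3 N or contact force between monitor and deepwell above 0.3 N or contact force between monitor and tray above 0.3 N or contact force between monitor and rack above 0.3 N).
It fails at once if a bystander or the plate is displaced (distance of any of plate, deepwell, rack, reagent, jar, microrack, pen from where it was at the start of the episode above 0.01 m).
It also fails if it takes over 53 s, if anything falls off the work surface, if the arm or the gripper's body presses on something with over 40 N, if the wrist force passes 120 N, or if a joint passes its speed limit or range.

### The arm

A 6-joint arm with a two-finger parallel gripper is mounted at the origin on the work surface. World frame = base frame: x ahead of the robot, y to its left, z up, the work surface at z = 0. Lengths are in m, angles in degrees, forces in N, time in s.
With the tool pointing down it reaches from about 0.325 to 0.75 m from the base axis. Payload 7.6 kg.
Tool frame: the origin (TCP) lies at the very end of the fingers, on their centre line; the grasp point (between the pads) lies env.pinch_z behind it (env.pinch_z is the distance from the TCP to the grasp point, in m); x points along the fingers, y is the direction in which the jaws open and shut, and the axes are right-handed (so a half turn about x gives the same grasp; the last joint's range is limited). The gripper opens to 85 mm and grips with 20 to 120 N. Pads are 22 mm wide; open, the fingers measure 114 mm over their backs; the gripper's body (76 mm by 85 mm) begins 54 mm behind the grasp point. The pads swing forward as they close: fully open they stand 13 mm farther back than shut.
Start: joints at [-68.944, 2.991, 80.254, -0, 96.75, -4.028], TCP at [0.223, -0.475, 0.231] pointing down, gripper open.
Joint ranges: [-166.34, 166.34], [-52.06, 124.39], [6.96, 135.62], [-60.46, 240.46], [14.63, 156.25], [-167.68, 167.68]. Speed limits (degrees/s): [147.25, 147.25, 172.46, 180, 180, 180].

### API

Orientations are given as a 3x3 rotation matrix whose columns are the frame's x, y, z axes.
In Python, from bench import env gives the robot as it stands.
- The arm moves only by the shell command python3 -m jog 'ROWS' [OPENING] [FORCE]. ROWS is JSON, a list of rows, each an object with "translation": the shift along the tool's x, y, z in mm, a list of three; "twist": the turn about the tool's x in rad. In form: [{"translation": [tx, ty, tz], "twist": twist}, ...]. A call has 1 to 20 rows; each row shifts and turns the pose as measured when the row begins, along the tool's axes as they then stand; what a row does not reach is not made up. A row lasts 1/8 s, in which the tool goes at most 62.5 mm and 10.7 degrees, less where a joint would pass 70% of its speed; a pose out of reach is approached as far as the arm can. A call is refused whole if a number of a shift passes 62.5 or a number of a turn 0.188, either way. A call with a gripper value outside its range is refused whole. OPENING is the closure in counts, from 0 (fully open) to 255 (shut), set as the call begins (- or left out, the last holds). The fingers move at their own pace and stop on an object; FORCE is the grip in N (left out, the last holds). Time passes only in rows, so rows that do not move let the fingers close. It gives the time, the measured TCP pose, the force and the opening at its end, in the units of the state.
- env.observe(): the state, without advancing time (a new reading comes with each control period).
- env.snapshot(name): name is "scene" or "top" or "wrist"; returns the picture (480x640x3 uint8, red, green, blue); there is no depth.
- env.calibration(name): a dict with "fovy" (degrees; the focal length in pixels is half the picture's height over the tangent of half this angle, whatever the lens; pixels are square), "cx", "cy" (the principal point, pixels), "k1" (the pictures are not rectified: a ray, as slopes to the right and down, at radius r is drawn at 1 + k1 r^2 times it, then the intrinsics apply), "eye" and "rotation" of the camera in the world; the wrist camera has in their place "hand_eye" (4x4, takes a point from camera to tool coordinates, whose origin is the TCP and whose axes are the tool frame's). Camera axes: x right, y up, looking along -z (the intrinsics and any distortion apply to the point x, -y, -z); pixel columns grow to the right and rows downward; lengths in m; the calibration is good to about 2 mm. A picture is of the moment at which its call begins: read the wrist's pose just before it. calibration takes no time and is no camera call.
- env.finish_job(): hands the job in, once; it reports no verdict.
Trained networks look in the newest picture that a camera, given by its name, has taken for a name from the list of things; names that differ only in an ending like _2 or _b are one class to them, and where a whole thing is asked for, a point or a joint stands for the part that bears it (a point fixed in the world has none). Each returns a list of dicts, best first, with "p" (0 to 1); they miss things now and then, are a little off and sometimes report something else, mostly with a low value. They report only what shows in the picture. A call takes as long as a camera call. They do not tell look-alikes from the thing itself.
- env.outline_of(name, camera): "mask" (480x640 bool, what is visible of it) and "bbox" ([centre column, centre row, width, height] in pixels, round what is visible of it).
- env.landmark_of(name, camera): "at" ([column, row] in pixels: a listed point, or the origin of a listed thing).
The state is a dict: "time": time; "qpos": joint angles; "qvel": joint speeds; "tau": joint torques, N m; "position": TCP position; "tool_rot": TCP orientation; "ft_force": force on the tool from outside, world axes, zero at the start; "ft_torque": the same for the moment, N m; "width": opening from 0.0 (shut) to 1.0 (fully open).
Only numpy, scipy, OpenCV 4.12 (cv2) and the standard library are available. Lean on these libraries where they do the work, as an engineer would, in place of code of your own. Each camera call takes 0.05 s, during which the arm holds its last target.

## Working session

There is one attempt and no reset: what is moved stays moved. The work goes in short steps, Python scripts to look and compute and a shell command to move; the robot and the scene stay as the last step left them, time stands still between calls to the robot, and variables do not carry over. Pictures are saved under pics/ and viewed, and the job is handed in when it is done.

```bash
ls; mkdir -p pics; python3 - <<'E'
from bench import env
import cv2,numpy as np
o=env.observe()
for k,v in o.items(): print(k,np.round(v,3).tolist())
print(env.pinch_z)
for c in ("scene","top","wrist"):
    cal=env.calibration(c); print(c,{k:np.round(v,4).tolist() for k,v in cal.items()})
    im=env.snapshot(c); cv2.imwrite(f"pics/{c}0.png",im[:,:,::-1])
E
```

```text
pics
time 0.0
qpos [-68.943, 3.028, 80.313, 0.0, 96.75, -4.03]
qvel [0.018, 0.071, -0.017, -0.118, 0.045, -0.096]
tau [0.0, -38.167, -36.019, -0.0, 0.006, 0.0]
position [0.222, -0.475, 0.23]
tool_rot [[-0.001, 0.424, -0.906], [0.001, -0.906, -0.424], [-1.0, -0.002, -0.0]]
ft_force [0.393, -0.226, 0.327]
ft_torque [-0.023, 0.011, -0.026]
width 1.001
0.0187
scene {'fovy': 49.6749, 'cx': 324.5224, 'cy': 238.9895, 'k1': -0.039, 'eye': [1.1858, 0.6862, 0.9013], 'rotation': [[-0.7631, -0.3972, 0.5098], [0.646, -0.4932, 0.5827], [0.02, 0.774, 0.6329]]}
top {'fovy': 57.4118, 'cx': 308.1369, 'cy': 236.0409, 'k1': 0.0374, 'eye': [0.4806, -0.0439, 0.9336], 'rotation': [[0.0015, 0.9997, -0.0233], [-0.9999, 0.0019, 0.0162], [0.0163, 0.0233, 0.9996]]}
wrist {'fovy': 71.3749, 'cx': 320.662, 'cy': 240.1093, 'k1': -0.0478, 'hand_eye': [[0.0003, 0.3066, -0.9518, -0.1426], [1.0, -0.0001, 0.0002, -0.0007], [-0.0001, -0.9518, -0.3066, -0.0778], [0.0, 0.0, 0.0, 1.0]]}
```

View pics/scene0.png

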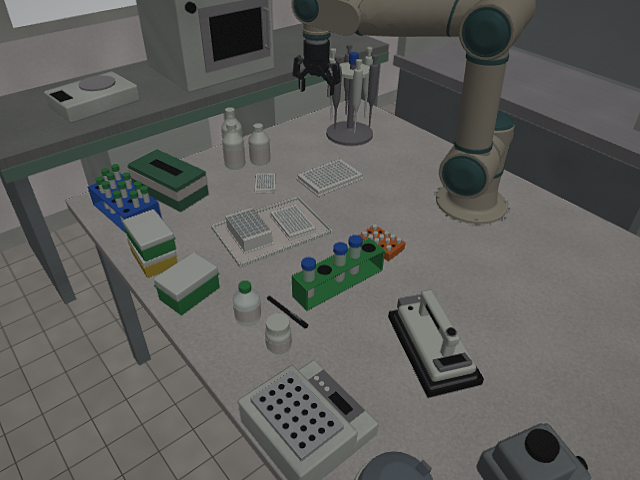

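View pics/top0.png

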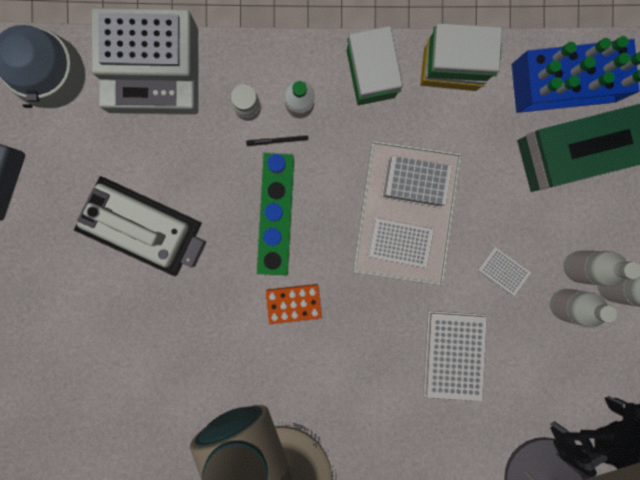

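View pics/wrist0.png

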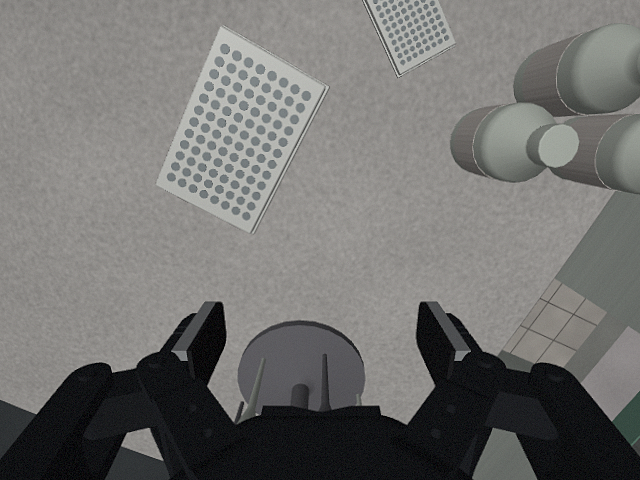

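The top view shows three 96-well plates: one in the tray next to the deep-well block at (402,243), a bigger one at (457,357) and a smaller one at (505,270). Only (402,243) lies in the tray and is the middle size, so it fits the description. The monitor is at (138,225), with its button at (92,210).

```bash
cat > h.py <<'E'
from bench import env
import cv2,numpy as np
def ray(cam,px,obs=None):
    c=env.calibration(cam); f=240/np.tan(np.radians(c['fovy'])/2)
    d=(np.array(px,float)-[c['cx'],c['cy']])/f
    u=d.copy()
    for _ in range(30): u=d/(1+c['k1']*(u@u))
    v=np.array([u[0],-u[1],-1.0])
    if cam=='wrist':
        H=np.array(c['hand_eye']); R=np.array(obs['tool_rot']); p=np.array(obs['position'])
        return p+R@H[:3,3], R@H[:3,:3]@v
    return np.array(c['eye']),np.array(c['rotation'])@v
def atz(cam,px,z,obs=None):
    e,v=ray(cam,px,obs); return e+v*(z-e[2])/v[2]
def proj(cam,P,obs=None):
    c=env.calibration(cam); f=240/np.tan(np.radians(c['fovy'])/2)
    if cam=='wrist':
        H=np.array(c['hand_eye']); R=np.array(obs['tool_rot'])
        e=np.array(obs['position'])+R@H[:3,3]; M=R@H[:3,:3]
    else: e=np.array(c['eye']); M=np.array(c['rotation'])
    q=M.T@(np.array(P)-e); u=np.array([q[0],-q[1]])/-q[2]
    return u*(1+c['k1']*(u@u))*f+[c['cx'],c['cy']]
def tri(px1,px2,c1='top',c2='scene'):
    e1,v1=ray(c1,px1);e2,v2=ray(c2,px2)
    s=np.linalg.lstsq(np.c_[v1,-v2],e2-e1,rcond=None)[0]
    a=e1+s[0]*v1;b=e2+s[1]*v2
    return (a+b)/2,np.linalg.norm(a-b)
E
python3 - <<'E'
from h import *
im=env.snapshot('top')
Z=dict(monitor_handle=.102,button_top=.12,plate_top=.0194,rack_top=.12,cradle_floor=.01,tray=0,deepwell=.005,rack=0,microrack=0,jar=0,reagent=0,pen=0)
for n in Z:
    r=env.landmark_of(n,'top')[:3]
    print(n,[(np.round(q['at'],1).tolist(),round(q['p'],2),np.round(atz('top',q['at'],Z[n]),4)[:2].tolist()) for q in r])
env.snapshot('scene')
for n in ('monitor_handle','button_top','plate_top','rack_top'):
    r=env.landmark_of(n,'scene')[:3]
    print(n,[(np.round(q['at'],1).tolist(),round(q['p'],2),np.round(atz('scene',q['at'],Z[n]),4)[:2].tolist()) for q in r])
a=cv2.resize(im[160:290,60:220],None,fx=5,fy=4.6,interpolation=cv2.INTER_CUBIC)
cv2.imwrite('pics/mon.png',cv2.resize(im[160:290,60:220],(800,600*130*5//(650*1) if False else 650))[:600,:,::-1])
b=im[200:290,340:470]; cv2.imwrite('pics/pl.png',cv2.resize(b,(780,540),interpolation=cv2.INTER_CUBIC)[:,:,::-1])
E
```

```text
monitor_handle [([123.9, 227.7], 0.59, [0.515, 0.288])]
button_top [([90.4, 209.9], 0.66, [0.5466, 0.3411])]
plate_top [([505.4, 272.3], 0.88, [0.4271, -0.4696]), ([398.7, 243.8], 0.64, [0.486, -0.248]), ([454.4, 360.2], 0.57, [0.2454, -0.3618])]
rack_top [([296.6, 103.4], 0.57, [0.7467, -0.0352])]
cradle_floor [([247.3, 106.4], 0.58, [0.7754, 0.0699]), ([402.4, 245.6], 0.47, [0.4823, -0.2579])]
tray [([408.1, 209.3], 0.83, [0.5599, -0.2726])]
deepwell [([412.4, 180.5], 0.72, [0.6209, -0.2807]), ([298.9, 104.7], 0.55, [0.7816, -0.0389])]
rack [([278.0, 219.9], 0.91, [0.5366, 0.0052])]
microrack [([293.2, 300.1], 0.86, [0.3664, -0.0275])]
jar [([246.5, 109.0], 0.83, [0.7731, 0.0728]), ([293.8, 302.9], 0.66, [0.3605, -0.0288])]
reagent [([296.3, 104.3], 0.95, [0.784, -0.0333]), ([275.9, 212.1], 0.39, [0.5532, 0.0098])]
pen [([279.8, 139.5], 0.73, [0.7085, 0.0018])]
monitor_handle [([440.4, 317.2], 0.64, [0.5202, 0.2967])]
button_top [([449.5, 328.0], 0.45, [0.5435, 0.3358])]
plate_top [([328.4, 175.0], 0.97, [0.2589, -0.3624]), ([266.0, 181.9], 0.69, [0.4362, -0.4526]), ([294.3, 219.1], 0.68, [0.4846, -0.2466])]
rack_top [([341.7, 243.0], 0.92, [0.5345, 0.0038])]
```

View pics/mon.png

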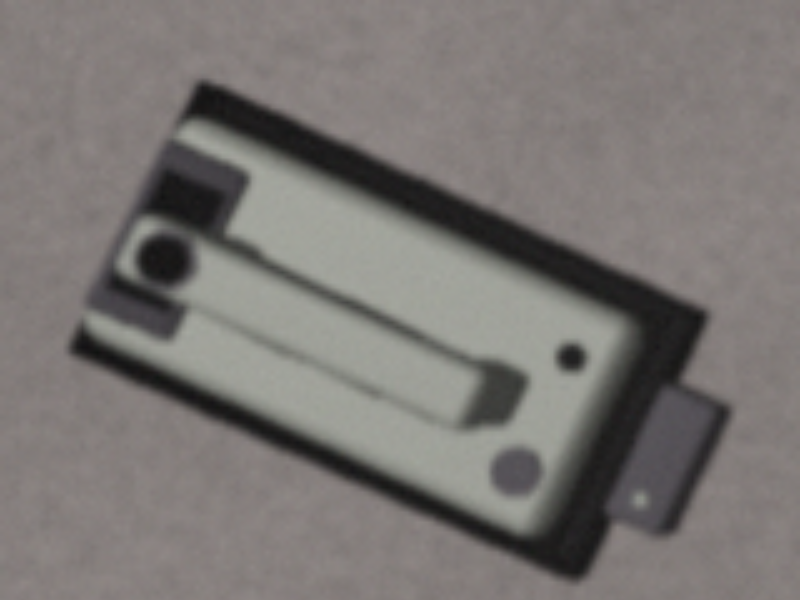

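View pics/pl.png

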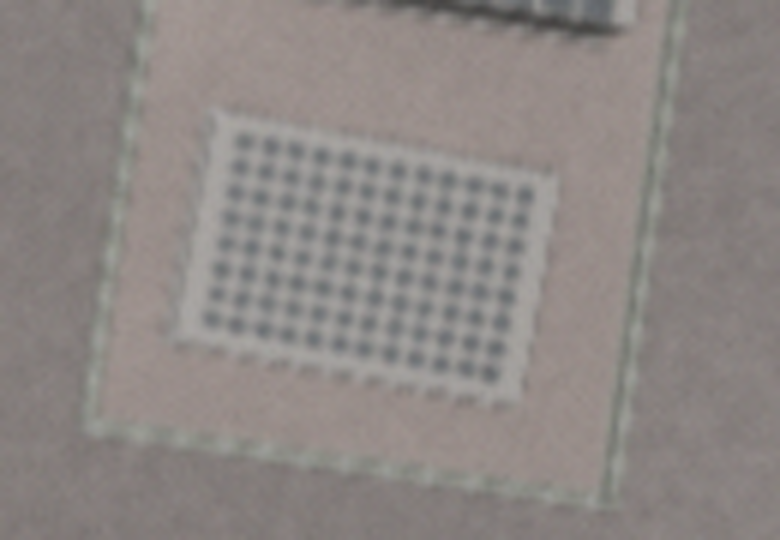

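```bash
python3 - <<'E'
from h import *
A=lambda p,z:atz('top',p,z)[:2]
pc=[A(p,.0194) for p in [(376.3,218.7),(432.2,229.2),(425.8,267),(370.8,256.7)]]
print('plate ctr',np.mean(pc,0),'sides',[round(np.linalg.norm(pc[i]-pc[i-1]),4) for i in range(4)])
d=pc[1]-pc[0]+pc[2]-pc[3]; print('plate x dir deg',np.degrees(np.arctan2(d[1],d[0])))
tc=[A((340+x/6,200+y/6),.012) for x,y in[(92,432),(608,503)]]; print('tray edge',np.linalg.norm(tc[1]-tc[0]),np.degrees(np.arctan2(*(tc[1]-tc[0])[::-1])))
b=A((93.2,211.6),.12); f=A((154.6,239.6),.114); print('button',b,'far',f,np.linalg.norm(b-f),'expect .124')
d=b-f; print('dir',np.degrees(np.arctan2(d[1],d[0]))); u=d/np.linalg.norm(d); print('handle from b',b-.05*u,'from f',f+.074*u)
cc=[A(p,.022) for p in[(100.6,177),(201.6,223),(176,275.6),(74.4,230)]]
print('cradle',np.mean(cc,0),[round(np.linalg.norm(cc[i]-cc[i-1]),4) for i in range(4)])
d=cc[0]-cc[1]+cc[3]-cc[2]; print(np.degrees(np.arctan2(d[1],d[0])))
print('tubes',[A(p,.12) for p in[(276.5,163),(273.5,212),(272,236.5)]])
im=env.snapshot('scene'); c=im[270:400,370:500]; cv2.imwrite('pics/ms.png',cv2.resize(c,(600,600),interpolation=cv2.INTER_CUBIC)[:,:,::-1])
P=np.r_[b,.12];print(proj('scene',P))
E
```

```text
plate ctr [ 0.48795862 -0.2533248 ] sides [np.float64(0.0803), np.float64(0.1189), np.float64(0.0801), np.float64(0.1167)]
plate x dir deg -100.52388753147574
tray edge 0.18229929162624972 -97.71760677774265
button [0.54351247 0.33607007] far [0.49255992 0.22713383] 0.12026332415931802 expect .124
dir 64.93318623015973
handle from b [0.52232873 0.29077935] from f [0.52391186 0.29416409]
cradle [0.52095785 0.29042203] [np.float64(0.1204), np.float64(0.2262), np.float64(0.1201), np.float64(0.2258)]
65.51666277479656
tubes [array([0.63531352, 0.0019817 ]), array([0.5440632 , 0.00730914]), array([0.4985636 , 0.00994208])]
[449.60969675 328.10009142]
```

View pics/ms.png

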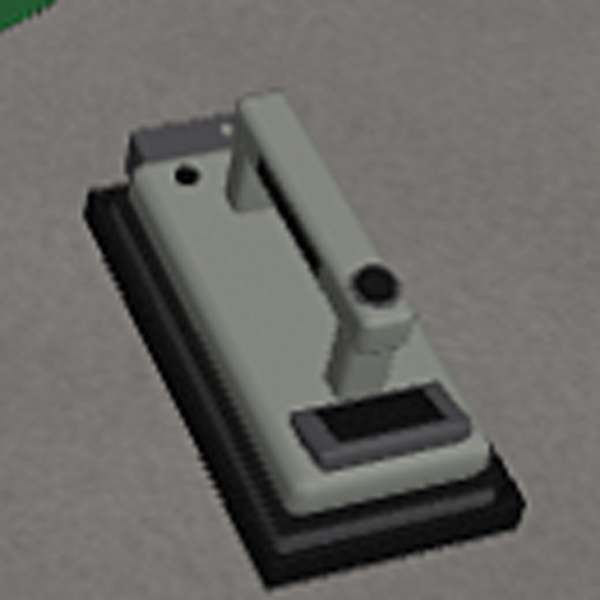

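```bash
python3 -m jog '[{"translation":[0,-13,-50],"twist":0},{"translation":[0,-13,-50],"twist":0},{"translation":[0,-13,-50],"twist":0},{"translation":[0,-13,-50],"twist":0},{"translation":[0,-13,-50],"twist":0},{"translation":[0,-13,-50],"twist":0},{"translation":[0,-12,-50],"twist":0},{"translation":[0,0,-24],"twist":0},{"translation":[0,0,0],"twist":0},{"translation":[0,0,0],"twist":0}]' 255 60
python3 - <<'E'
from h import *
o=env.observe(); print(np.round(o['position'],4),np.round(o['tool_rot'],3).tolist(),o['time'],np.abs(o['qvel']).max())
im=env.snapshot('wrist'); cv2.imwrite('pics/w1.png',im[:,:,::-1])
r=env.landmark_of('plate_top','wrist')
print([(q['at'],q['p'],atz('wrist',q['at'],.0194,o)) for q in r])
E
```

```text
time: 2.35
position: [0.5318, -0.2286, 0.2308]
tool_rot: [[0.0, 0.422, -0.907], [-0.001, -0.907, -0.422], [-1.0, 0.001, 0.0]]
ft_force: [0.4, -0.3, -0.4]
width: 0.001
[ 0.5318 -0.2286  0.2308] [[0.0, 0.422, -0.907], [-0.001, -0.907, -0.422], [-1.0, 0.001, 0.0]] 2.35 0.34284924260548216
[([459.0, 352.9], 0.85, array([ 0.43612713, -0.46608654,  0.0194    ])), ([323.6, 251.1], 0.6, array([ 0.48815656, -0.25183447,  0.0194    ]))]
```

View pics/w1.png

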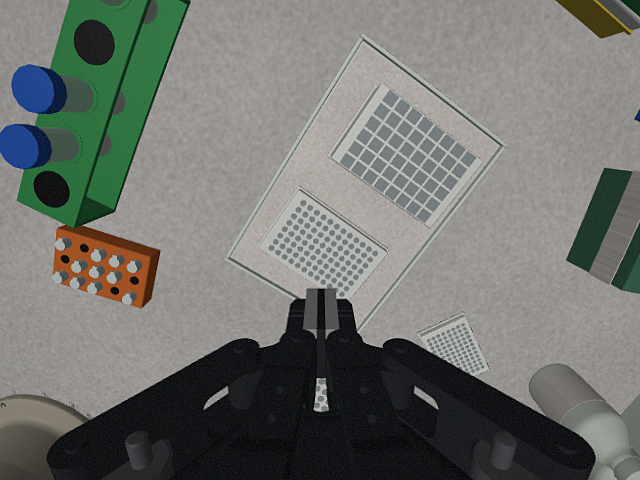

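```bash
python3 - <<'E'
import cv2
im=cv2.imread('pics/w1.png')[180:310,245:400]
im=cv2.resize(im,None,fx=5,fy=5,interpolation=cv2.INTER_CUBIC)[:600]
print(im.shape); cv2.imwrite('pics/w1c.png',im)
E
```

```text
(600, 775, 3)
```

View pics/w1c.png

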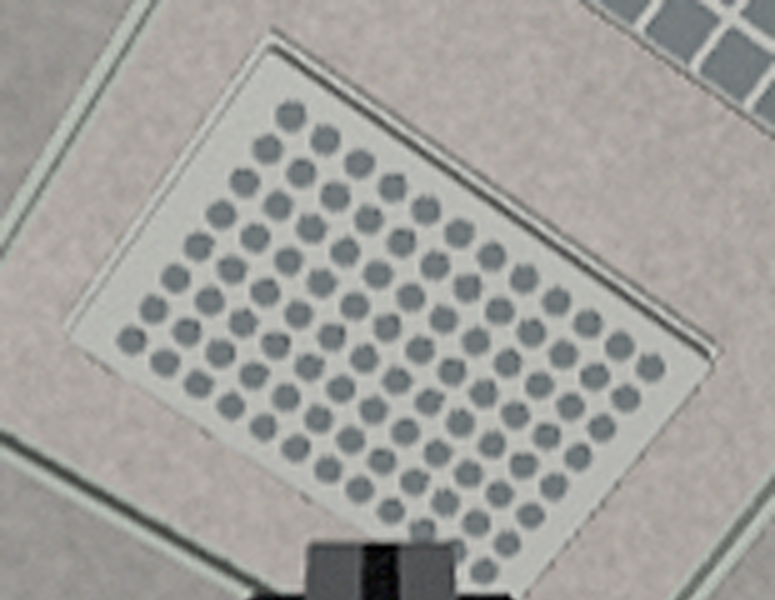

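The enlarged crop shows the 12 x 8 shallow plate, with corner wells at (291,115), (651,367), (484,571) and (131,340) in the crop, and the square-well block beyond it. This is the right plate.

```bash
python3 - <<'E'
from h import *
o=env.observe()
w=[atz('wrist',(245+(x-2)/5,180+(y-2)/5),.0194,o)[:2] for x,y in[(291,115),(651,367),(484,571),(131,340)]]
print(w,'pitch',[np.linalg.norm(w[1]-w[0])/11,np.linalg.norm(w[2]-w[3])/11,np.linalg.norm(w[2]-w[1])/7,np.linalg.norm(w[3]-w[0])/7])
d=w[1]-w[0]+w[2]-w[3];e=w[0]-w[3]+w[1]-w[2]
print('ctr',np.mean(w,0),np.degrees(np.arctan2(d[1],d[0])),np.degrees(np.arctan2(e[1],e[0])))
# scene corners check
im=env.snapshot('scene');c=im[190:245,255:330];cv2.imwrite('pics/sc.png',cv2.resize(c,None,fx=10,fy=10,interpolation=cv2.INTER_CUBIC)[:,:,::-1])
# top: well corners
w=[atz('top',(340+x/6-.4,200+y/6-.4),.0194)[:2] for x,y in[(246,141),(527,194),(491,375),(211,320)]]
d=w[1]-w[0]+w[2]-w[3]
print('top',np.mean(w,0),np.degrees(np.arctan2(d[1],d[0])),np.linalg.norm(w[1]-w[0])/11)
E
```

```text
[array([ 0.52870169, -0.2084028 ]), array([ 0.51018135, -0.30557487]), array([ 0.44840842, -0.29372911]), array([ 0.4667703 , -0.19659809])] pitch [np.float64(0.008992841628030596), np.float64(0.008986487496753912), np.float64(0.00898549527772015), np.float64(0.009006628074376438)]
ctr [ 0.48851544 -0.25107622] -100.7478979135354 -10.82351065415048
top [ 0.48874131 -0.25289118] -100.79839979690902 0.009053172246925579
```

View pics/sc.png

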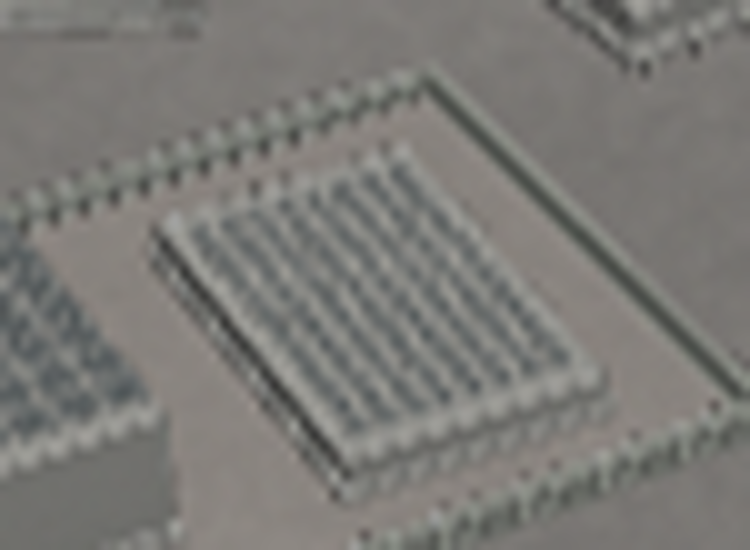

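```bash
python3 -m jog '[{"translation":[-5,0,0],"twist":-0.175},{"translation":[-5,0,0],"twist":-0.175},{"translation":[-5,0,0],"twist":-0.175},{"translation":[-5,0,0],"twist":-0.175},{"translation":[0,-25,-48],"twist":0},{"translation":[0,-25,-48],"twist":0},{"translation":[0,-25,-48],"twist":0},{"translation":[0,-25,-48],"twist":0},{"translation":[0,-25,-48],"twist":0},{"translation":[0,-25,-48],"twist":0},{"translation":[0,-25,-48],"twist":0},{"translation":[0,-25,-48],"twist":0},{"translation":[0,-20,-40],"twist":0},{"translation":[0,0,0],"twist":0},{"translation":[0,0,0],"twist":0}]' 
python3 - <<'E'
from h import *
o=env.observe(); print(np.round(o['position'],4),np.round(o['tool_rot'],3).tolist(),o['time'],np.abs(o['qvel']).max())
im=env.snapshot('wrist'); cv2.imwrite('pics/w2.png',im[:,:,::-1])
for n,z in(('button_top',.12),('monitor_handle',.102)):
  r=env.landmark_of(n,'wrist')
  print([(q['at'],q['p'],atz('wrist',q['at'],z,o)) for q in r])
E
```

```text
time: 4.38
position: [0.4997, 0.2506, 0.2536]
tool_rot: [[0.007, 0.907, -0.42], [-0.002, -0.42, -0.907], [-1.0, 0.007, -0.001]]
ft_force: [0.3, -1.2, 0.7]
width: -0.001
[0.4997 0.2506 0.2536] [[0.007, 0.907, -0.42], [-0.002, -0.42, -0.907], [-1.0, 0.007, -0.001]] 4.375 0.5798521508731714
[([322.9, 105.4], 0.59, array([0.54275892, 0.33997199, 0.12      ]))]
[([324.2, 162.9], 0.93, array([0.52502884, 0.29820936, 0.102     ]))]
```

View pics/w2.png

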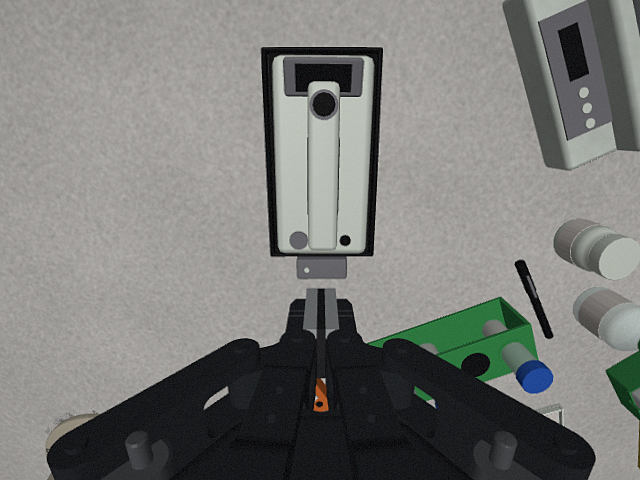

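```bash
python3 - <<'E'
from h import *
im=cv2.imread('pics/w2.png')[40:285,255:395]
cv2.imwrite('pics/w2c.png',cv2.resize(im,None,fx=2.44,fy=2.44,interpolation=cv2.INTER_CUBIC))
i2=cv2.imread('pics/w2.png')
cv2.imwrite('pics/w2b.png',np.hstack([cv2.resize(i2[70:130,290:355],(390,360),interpolation=cv2.INTER_CUBIC),cv2.resize(i2[205:265,290:355],(390,360),interpolation=cv2.INTER_CUBIC)]))
o=env.observe()
B=atz('wrist',(323.5,104),.12,o);F=atz('wrist',(322.5,249),.114,o);print(B,F,np.linalg.norm((B-F)[:2]))
E
```

```text
[0.54389584 0.34033082 0.12      ] [0.49253836 0.23088034 0.114     ] 0.12090078239710858
```

View pics/w2b.png

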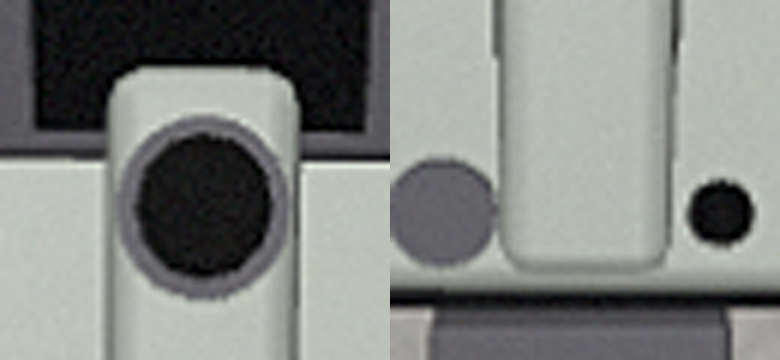

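```bash
python3 -m jog '[{"translation":[0,3,-49],"twist":0},{"translation":[34,0,-49],"twist":0},{"translation":[35,0,0],"twist":0},{"translation":[32,0,0],"twist":0},{"translation":[0,0,0],"twist":0},{"translation":[0,0,0],"twist":0}]' 
python3 - <<'E'
from h import *
o=env.observe(); print(np.round(o['position'],4),np.round(o['tool_rot'],3).tolist(),o['time'],np.abs(o['qvel']).max(),o['ft_force'])
im=env.snapshot('wrist'); cv2.imwrite('pics/w3.png',im[:,:,::-1])
print(proj('wrist',o['position'],o),proj('wrist',[.5437,.3385,.12],o))
E
```

```text
time: 5.28
position: [0.549, 0.3338, 0.1518]
tool_rot: [[0.009, 0.903, -0.43], [-0.002, -0.43, -0.903], [-1.0, 0.009, -0.002]]
ft_force: [-0.3, -0.8, 0.6]
width: 0.003
[0.549  0.3338 0.1518] [[0.009, 0.903, -0.43], [-0.002, -0.43, -0.903], [-1.0, 0.009, -0.002]] 5.275 0.9322091643276257 [-0.27976762 -0.81944377  0.64848104]
[323.04770758 304.69057225] [310.20777472 274.33219235]
```

View pics/w3.png

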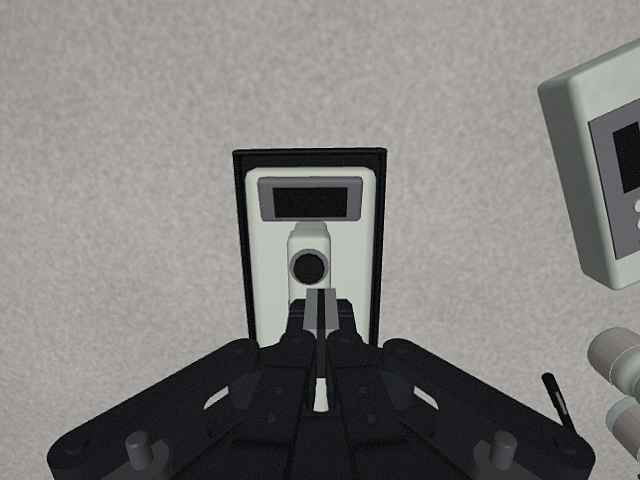

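```bash
python3 - <<'E'
from h import *
o=env.observe();R=np.array(o['tool_rot']);print(np.round(o['position'],4),o['time'],np.abs(o['qvel']).max())
b=atz('wrist',(309.5,266.5),.12,o);print(b,(R.T@(b-o['position'])*1000).round(1))
E
```

```text
[0.5489 0.3337 0.1516] 5.325 0.1936961806051533
[0.54540586 0.34296874 0.12      ] [31.6 -7.4 -6.8]
```

```bash
python3 -m jog '[{"translation":[0,-7,-6],"twist":0},{"translation":[12,0,0],"twist":0},{"translation":[12,0,0],"twist":0},{"translation":[0,0,0],"twist":0},{"translation":[0,0,0],"twist":0}]' 
python3 - <<'E'
from h import *
o=env.observe(); print(np.round(o['position'],4),np.round(o['tool_rot'],3).tolist(),o['time'],np.abs(o['qvel']).max(),o['ft_force'])
im=env.snapshot('wrist'); cv2.imwrite('pics/w4.png',cv2.resize(im[200:330,250:390],None,fx=4.5,fy=4.5,interpolation=cv2.INTER_CUBIC)[:,:,::-1])
im=env.snapshot('scene'); cv2.imwrite('pics/s4.png',cv2.resize(im[250:400,370:520],None,fx=4,fy=4,interpolation=cv2.INTER_CUBIC)[:,:,::-1])
E
```

```text
time: 5.95
position: [0.546, 0.343, 0.1291]
tool_rot: [[0.013, 0.903, -0.43], [0.0, -0.43, -0.903], [-1.0, 0.012, -0.006]]
ft_force: [-0.5, 0.7, -0.1]
width: 0.004
[0.546  0.343  0.1291] [[0.013, 0.903, -0.43], [0.0, -0.43, -0.903], [-1.0, 0.012, -0.006]] 5.95 0.5520724774153026 [-0.46338436  0.69124009 -0.11938787]
```

View pics/w4.png

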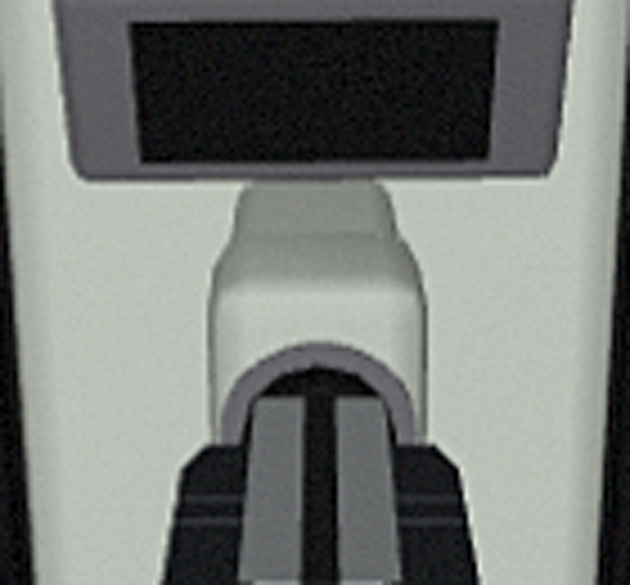

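View pics/s4.png

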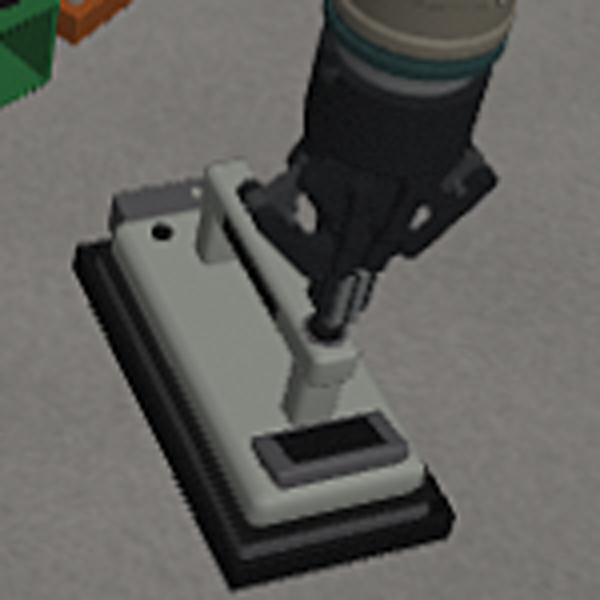

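```bash
python3 -m jog '[{"translation":[6,0,0],"twist":0},{"translation":[3,0,0],"twist":0},{"translation":[2,0,0],"twist":0},{"translation":[1,0,0],"twist":0}]'; python3 -m jog '[{"translation":[2,0,0],"twist":0},{"translation":[1,0,0],"twist":0}]'
```

```text
time: 6.55
position: [0.5465, 0.3432, 0.1175]
tool_rot: [[0.014, 0.903, -0.43], [0.001, -0.431, -0.903], [-1.0, 0.012, -0.007]]
ft_force: [-1.4, -1.7, 2.4]
width: -0.001
time: 6.8
position: [0.5466, 0.3432, 0.1156]
tool_rot: [[0.015, 0.902, -0.43], [0.001, -0.431, -0.903], [-1.0, 0.013, -0.007]]
ft_force: [-3.0, -1.5, 7.3]
width: 0.001
```

```bash
python3 -m jog '[{"translation":[1.5,0,0],"twist":0},{"translation":[1,0,0],"twist":0}]'; python3 -m jog '[{"translation":[1,0,0],"twist":0}]'
```

```text
time: 7.05
position: [0.5466, 0.3432, 0.1156]
tool_rot: [[0.015, 0.903, -0.43], [0.001, -0.43, -0.903], [-1.0, 0.013, -0.008]]
ft_force: [-3.8, -2.1, 6.1]
width: 0.002
time: 7.18
position: [0.5466, 0.3432, 0.1156]
tool_rot: [[0.016, 0.903, -0.43], [0.002, -0.43, -0.903], [-1.0, 0.014, -0.008]]
ft_force: [-3.5, -2.5, 7.5]
width: 0.0
```

```bash
python3 -m jog '[{"translation":[5,0,0],"twist":0},{"translation":[5,0,0],"twist":0}]'; python3 -c "
from h import *
im=env.snapshot('scene'); cv2.imwrite('pics/s5.png',cv2.resize(im[250:400,370:520],None,fx=4,fy=4,interpolation=cv2.INTER_CUBIC)[:,:,::-1])"
```

```text
time: 7.42
position: [0.5469, 0.3433, 0.1151]
tool_rot: [[0.019, 0.903, -0.43], [0.003, -0.43, -0.903], [-1.0, 0.016, -0.011]]
ft_force: [-15.5, -8.2, 27.6]
width: 0.002
```

View pics/s5.png

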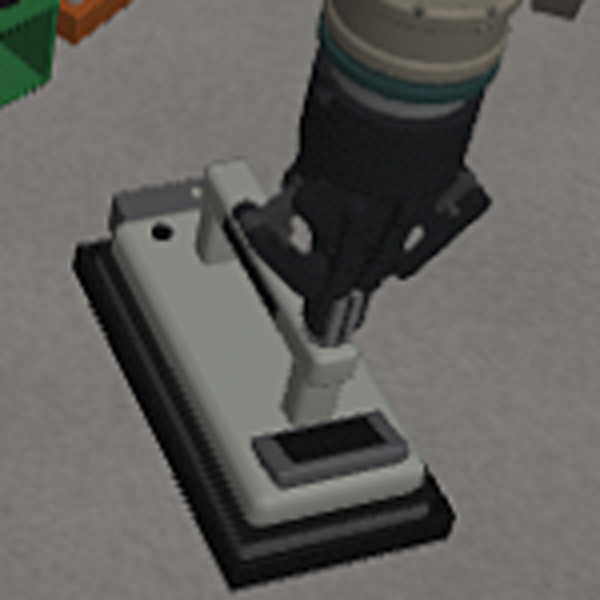

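```bash
python3 -m jog '[{"translation":[-30,0,0],"twist":0},{"translation":[-30,0,0],"twist":0},{"translation":[-10,0,30],"twist":0},{"translation":[0,0,20],"twist":0},{"translation":[0,0,0],"twist":0},{"translation":[0,0,0],"twist":0},{"translation":[0,0,0],"twist":0}]' 0 80
python3 - <<'E'
from h import *
o=env.observe(); print(np.round(o['position'],4),np.round(o['tool_rot'],3).tolist(),o['time'],np.abs(o['qvel']).max(),o['ft_force'])
im=env.snapshot('wrist'); cv2.imwrite('pics/w6.png',im[:,:,::-1])
for n,z in(('button_top',.12),('monitor_handle',.102)):
  r=env.landmark_of(n,'wrist')
  print([(q['at'],q['p'],atz('wrist',q['at'],z,o)) for q in r])
E
```

```text
time: 8.35
position: [0.5242, 0.2982, 0.1862]
tool_rot: [[0.021, 0.903, -0.429], [0.004, -0.43, -0.903], [-1.0, 0.017, -0.013]]
ft_force: [0.7, -0.2, -1.1]
width: 0.997
[0.5242 0.2982 0.1862] [[0.021, 0.903, -0.429], [0.004, -0.43, -0.903], [-1.0, 0.017, -0.013]] 8.35 0.655905945202618 [ 0.65054785 -0.21432647 -1.07349053]
[([322.2, 187.6], 0.91, array([0.54501633, 0.33973101, 0.12      ]))]
[([316.6, 251.5], 0.74, array([0.52091663, 0.29739777, 0.102     ])), ([555.1, 361.8], 0.68, array([0.65964407, 0.12041643, 0.102     ]))]
```

View pics/w6.png

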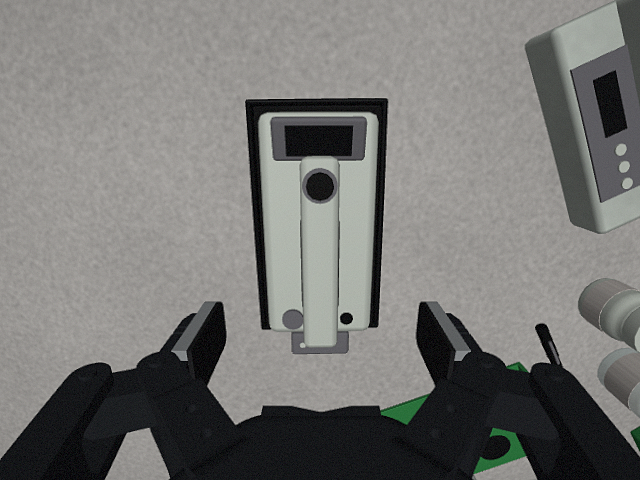

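```bash
python3 - <<'E'
from h import *
o=env.observe();R=np.array(o['tool_rot']);p=np.array(o['position']);print(p,np.abs(o['qvel']).max())
T=lambda P:(R.T@(P-p)*1000).round(1)
B=atz('wrist',(320,185.5),.12,o);F=atz('wrist',(321,347),.114,o)
d=(B-F)[:2];print('B',B,T(B),'F',F,T(F),np.linalg.norm(d),np.degrees(np.arctan2(d[1],d[0])))
u=np.r_[d/np.linalg.norm(d),0]
h=(B-.05*u+F+.074*u)/2;h[2]=.102;print(h,T(h))
print('yaw toolz opp',np.degrees(np.arctan2(-R[1,2],-R[0,2])))
E
```

```text
[0.52408287 0.29802481 0.18619559] 0.26755535959241356
B [0.54425555 0.34134659 0.12      ] [ 66.8  -1.6 -46.9] F [0.49256687 0.2308865  0.114     ] [71.2 -0.9 75.1] 0.12195552220424702 64.92323148092467
[0.52349719 0.29698543 0.102     ] [84.2 -1.6  2.3]
yaw toolz opp 64.56921784187523
```

```bash
python3 -m jog '[{"translation":[30,-1.5,2],"twist":0},{"translation":[30,0,0],"twist":0},{"translation":[25,0,0],"twist":0},{"translation":[12,0,0],"twist":0},{"translation":[4,0,0],"twist":0},{"translation":[0,0,0],"twist":0}]'; python3 -c "
from h import *
im=env.snapshot('wrist'); cv2.imwrite('pics/w7.png',im[:,:,::-1])"
```

```text
time: 9.25
position: [0.5252, 0.2989, 0.0837]
tool_rot: [[0.024, 0.903, -0.428], [0.006, -0.428, -0.904], [-1.0, 0.019, -0.015]]
ft_force: [0.0, -0.2, -0.1]
width: 0.997
```

View pics/w7.png

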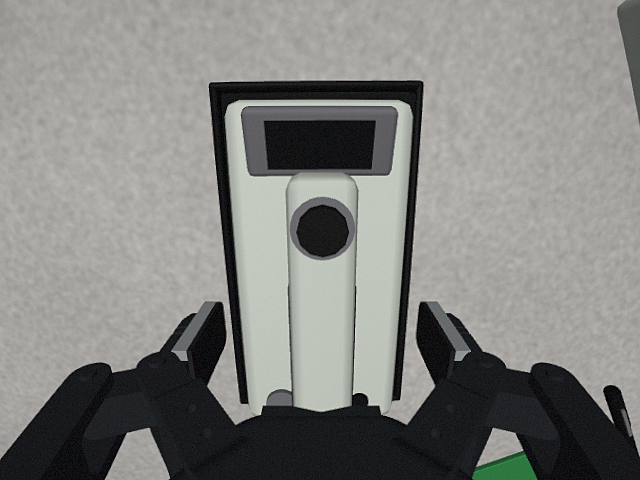

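The bar is centred between the open pads, with the button at (322,230), clear of the pads. Closing the gripper.

```bash
python3 -m jog '[{"translation":[2.5,0,1],"twist":0},{"translation":[0,0,0],"twist":0},{"translation":[0,0,0],"twist":0},{"translation":[0,0,0],"twist":0},{"translation":[0,0,0],"twist":0},{"translation":[0,0,0],"twist":0},{"translation":[0,0,0],"twist":0},{"translation":[0,0,0],"twist":0}]' 255 90; python3 -c "
from h import *
im=env.snapshot('wrist'); cv2.imwrite('pics/w8.png',im[:,:,::-1])"
```

```text
time: 10.3
position: [0.5257, 0.2987, 0.084]
tool_rot: [[0.027, 0.903, -0.428], [0.008, -0.428, -0.904], [-1.0, 0.021, -0.019]]
ft_force: [-0.3, -0.7, 0.9]
width: 0.291
```

View pics/w8.png

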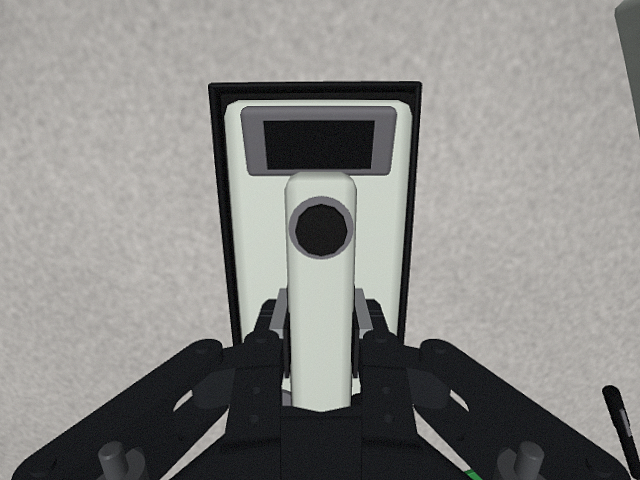

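```bash
python3 -m jog '[{"translation":[-15,0,0],"twist":0},{"translation":[-25,0,0],"twist":0},{"translation":[0,0,0],"twist":0}]'; python3 -c "
from h import *
o=env.observe();print(np.round(o['tool_rot'],3).tolist())
im=env.snapshot('scene'); cv2.imwrite('pics/s9.png',cv2.resize(im[220:400,350:530],None,fx=3,fy=3,interpolation=cv2.INTER_CUBIC)[:,:,::-1])"
```

```text
time: 10.72
position: [0.5234, 0.2975, 0.123]
tool_rot: [[0.023, 0.903, -0.428], [0.005, -0.429, -0.903], [-1.0, 0.019, -0.014]]
ft_force: [0.5, 0.2, -6.6]
width: 0.292
[[0.023, 0.903, -0.428], [0.005, -0.429, -0.903], [-1.0, 0.019, -0.014]]
```

View pics/s9.png

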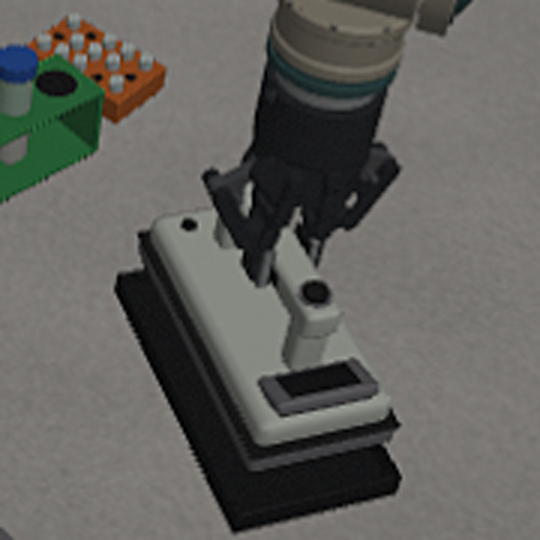

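```bash
python3 -m jog '[{"translation":[-40,0,0],"twist":0},{"translation":[-40,0,0],"twist":0},{"translation":[-38,0,0],"twist":0},{"translation":[0,0,0],"twist":0}]'; python3 -c "
from h import *
o=env.observe();print(np.round(o['tool_rot'],3).tolist(),o['qvel'].round(1) if hasattr(o['qvel'],'round') else o['qvel'])
im=env.snapshot('wrist'); cv2.imwrite('pics/w10.png',im[:,:,::-1])"
```

```text
time: 11.28
position: [0.5184, 0.2955, 0.2338]
tool_rot: [[0.009, 0.903, -0.429], [-0.003, -0.429, -0.903], [-1.0, 0.009, -0.001]]
ft_force: [-0.1, 0.4, -5.9]
width: 0.29
[[0.009, 0.903, -0.429], [-0.003, -0.429, -0.903], [-1.0, 0.009, -0.001]] [-0.1  2.9  5.2 -0.  -1.  -0. ]
```

View pics/w10.png

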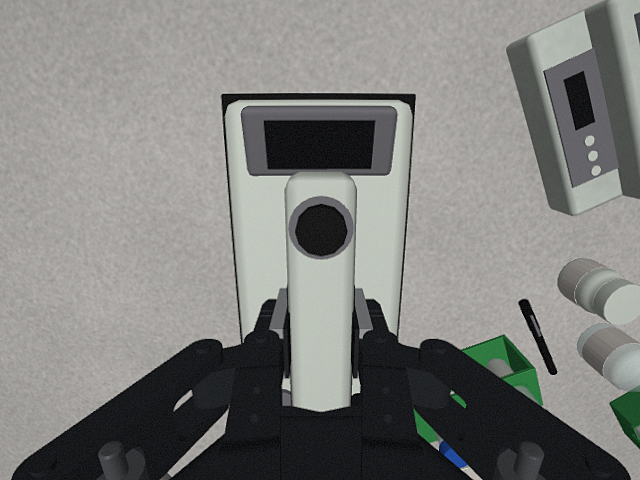

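```bash
python3 -m jog '[{"translation":[-6,10,25],"twist":0},{"translation":[-4,19,45],"twist":0},{"translation":[0,19,45],"twist":0},{"translation":[0,19,45],"twist":0},{"translation":[0,19,45],"twist":0},{"translation":[0,19,45],"twist":0},{"translation":[0,19,45],"twist":0},{"translation":[0,19,45],"twist":0},{"translation":[0,19,45],"twist":0},{"translation":[0,18,45],"twist":0},{"translation":[0,14,35],"twist":0},{"translation":[0,8,18],"twist":-0.1},{"translation":[0,0,0],"twist":-0.1},{"translation":[0,0,0],"twist":-0.05},{"translation":[0,0,0],"twist":0}]'; python3 -c "
from h import *
o=env.observe();print(np.round(o['tool_rot'],3).tolist())
im=env.snapshot('wrist'); cv2.imwrite('pics/w11.png',im[:,:,::-1])
im=env.snapshot('top'); cv2.imwrite('pics/t11.png',im[:,:,::-1])"
```

```text
time: 13.2
position: [0.476, -0.2425, 0.1883]
tool_rot: [[-0.071, 0.98, -0.184], [0.008, -0.184, -0.983], [-0.997, -0.072, 0.006]]
ft_force: [0.5, 0.7, -5.7]
width: 0.289
[[-0.071, 0.98, -0.184], [0.008, -0.184, -0.983], [-0.997, -0.072, 0.006]]
```

View pics/w11.png

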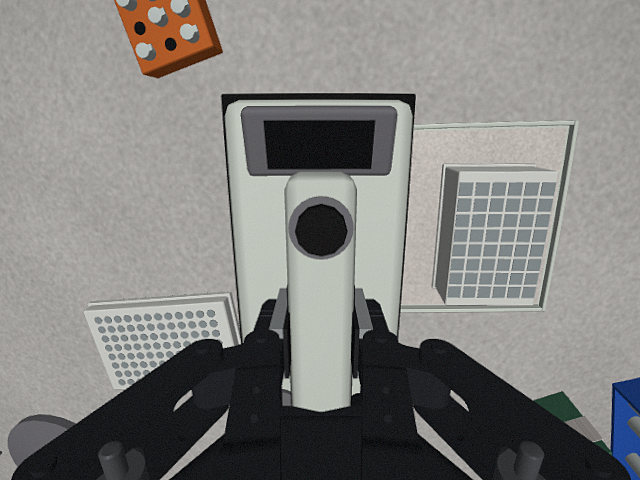

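View pics/t11.png

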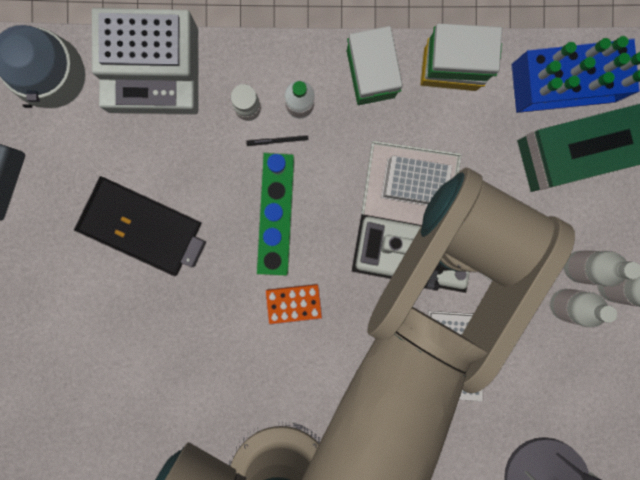

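```bash
python3 -m jog '[{"translation":[0,0,0],"twist":0}]';python3 -m jog '[{"translation":[0,0,0],"twist":0},{"translation":[0,0,0],"twist":0}]'; python3 -c "
from h import *
o=env.observe();print(np.round(o['qpos'],2),np.round(o['qvel'],2),np.round(o['tau'],1))"
```

```text
time: 13.42
position: [0.4761, -0.2422, 0.1885]
tool_rot: [[-0.071, 0.98, -0.185], [0.007, -0.185, -0.983], [-0.997, -0.071, 0.006]]
ft_force: [-0.3, 0.4, -5.6]
width: 0.291
time: 13.68
position: [0.4761, -0.242, 0.1882]
tool_rot: [[-0.071, 0.98, -0.185], [0.007, -0.185, -0.983], [-0.997, -0.072, 0.006]]
ft_force: [-0.6, 0.5, -6.0]
width: 0.286
[-30.02   8.45  79.4   -1.68  95.9  -19.47] [ 0.1   0.04  0.02  0.   -0.09  0.1 ] [ -0.  -44.4 -38.1  -0.2   0.4   0. ]
```

```bash
python3 -m jog '[{"translation":[-15,0,0],"twist":0},{"translation":[-15,0,0],"twist":0},{"translation":[-15,0,0],"twist":0},{"translation":[0,0,0],"twist":0}]'|sed -n 2,3p;python3 -m jog '[{"translation":[45,0,0],"twist":0},{"translation":[0,0,0],"twist":0}]'|sed -n 2,3p; python3 -m jog '[{"translation":[0,30,0],"twist":0},{"translation":[0,0,0],"twist":0}]'|sed -n 1,3p
```

```text
position: [0.4803, -0.2427, 0.2386]
tool_rot: [[-0.068, 0.98, -0.185], [0.005, -0.185, -0.983], [-0.998, -0.067, 0.007]]
position: [0.4771, -0.2424, 0.1931]
tool_rot: [[-0.068, 0.98, -0.185], [0.005, -0.185, -0.983], [-0.998, -0.067, 0.007]]
time: 14.68
position: [0.508, -0.2486, 0.1943]
tool_rot: [[-0.065, 0.981, -0.185], [0.004, -0.186, -0.983], [-0.998, -0.065, 0.008]]
```

```bash
python3 -m jog '[{"translation":[-10,10,0],"twist":0},{"translation":[-10,10,0],"twist":0},{"translation":[-10,10,0],"twist":0},{"translation":[0,0,0],"twist":0}]'|sed -n 2,3p;python3 -m jog '[{"translation":[0,-60,0],"twist":0},{"translation":[0,0,0],"twist":0}]'|sed -n 2,3p; python3 -m jog '[{"translation":[0,60,0],"twist":0},{"translation":[0,0,0],"twist":0}]'|sed -n 1,3p
```

```text
position: [0.5402, -0.255, 0.2301]
tool_rot: [[-0.06, 0.981, -0.186], [0.0, -0.186, -0.983], [-0.998, -0.059, 0.011]]
position: [0.4779, -0.2429, 0.2293]
tool_rot: [[-0.069, 0.98, -0.186], [0.005, -0.186, -0.983], [-0.998, -0.069, 0.008]]
time: 15.68
position: [0.5358, -0.2538, 0.2217]
tool_rot: [[-0.075, 0.979, -0.187], [0.008, -0.187, -0.982], [-0.997, -0.076, 0.006]]
```

```bash
python3 -m jog '[{"translation":[0,-10,0],"twist":0},{"translation":[0,-10,0],"twist":0},{"translation":[0,-10,0],"twist":0},{"translation":[0,-10,0],"twist":0}]'|sed -n 2,3p;python3 -m jog '[{"translation":[0,10,0],"twist":0},{"translation":[0,10,0],"twist":0},{"translation":[0,10,0],"twist":0},{"translation":[0,10,0],"twist":0}]'|sed -n 2,3p; python3 -m jog '[{"translation":[10,0,0],"twist":0},{"translation":[10,0,0],"twist":0},{"translation":[10,0,0],"twist":0},{"translation":[10,0,0],"twist":0}]'|sed -n 1,3p
```

```text
position: [0.4934, -0.2461, 0.2285]
tool_rot: [[-0.071, 0.98, -0.187], [0.005, -0.188, -0.982], [-0.997, -0.07, 0.008]]
position: [0.5341, -0.2541, 0.2272]
tool_rot: [[-0.068, 0.98, -0.188], [0.004, -0.188, -0.982], [-0.998, -0.067, 0.009]]
time: 17.18
position: [0.5316, -0.2538, 0.1834]
tool_rot: [[-0.07, 0.98, -0.188], [0.005, -0.188, -0.982], [-0.998, -0.069, 0.009]]
```

```bash
python3 -m jog '[{"translation":[-20,0,0],"twist":0},{"translation":[-20,0,0],"twist":0},{"translation":[0,-20,0],"twist":0},{"translation":[0,-20,0],"twist":0},{"translation":[0,-20,0],"twist":0}]'|sed -n 2,3p;python3 -m jog '[{"translation":[0,6,0],"twist":0},{"translation":[0,6,0],"twist":0},{"translation":[0,6,0],"twist":0},{"translation":[0,6,0],"twist":0},{"translation":[0,6,0],"twist":0},{"translation":[0,6,0],"twist":0},{"translation":[0,6,0],"twist":0},{"translation":[0,6,0],"twist":0}]'|sed -n 2,3p; python3 -m jog '[{"translation":[-3,-6,0],"twist":0},{"translation":[-3,-6,0],"twist":0},{"translation":[-3,-6,0],"twist":0},{"translation":[-3,-6,0],"twist":0}]'|sed -n 1,3p
```

```text
position: [0.4756, -0.2431, 0.2361]
tool_rot: [[-0.063, 0.98, -0.187], [0.001, -0.188, -0.982], [-0.998, -0.062, 0.011]]
position: [0.527, -0.2531, 0.2375]
tool_rot: [[-0.058, 0.981, -0.187], [-0.002, -0.188, -0.982], [-0.998, -0.057, 0.013]]
time: 19.3
position: [0.5026, -0.2483, 0.2517]
tool_rot: [[-0.059, 0.981, -0.187], [-0.002, -0.188, -0.982], [-0.998, -0.057, 0.013]]
```

```bash
python3 -m jog '[{"translation":[50,0,0],"twist":0},{"translation":[0,0,0],"twist":0},{"translation":[-15,10,0],"twist":0},{"translation":[-15,10,0],"twist":0},{"translation":[-15,10,0],"twist":0},{"translation":[-15,-10,0],"twist":0},{"translation":[-15,-10,0],"twist":0},{"translation":[-15,-10,0],"twist":0},{"translation":[0,0,0],"twist":0}]'|sed -n 2,3p;python3 -m jog '[{"translation":[45,0,0],"twist":0},{"translation":[0,0,0],"twist":0},{"translation":[45,0,0],"twist":0},{"translation":[0,0,0],"twist":0}]'|sed -n 1,3p
```

```text
position: [0.5033, -0.2486, 0.3111]
tool_rot: [[-0.042, 0.981, -0.189], [-0.011, -0.189, -0.982], [-0.999, -0.039, 0.019]]
time: 20.92
position: [0.4994, -0.2497, 0.2221]
tool_rot: [[-0.041, 0.981, -0.189], [-0.012, -0.19, -0.982], [-0.999, -0.038, 0.019]]
```

```bash
python3 -m jog '[{"translation":[-15,10,0],"twist":0},{"translation":[-15,10,0],"twist":0},{"translation":[-15,10,0],"twist":0},{"translation":[-15,-10,0],"twist":0},{"translation":[-15,-10,0],"twist":0},{"translation":[-15,-10,0],"twist":0},{"translation":[0,0,0],"twist":0},{"translation":[45,0,0],"twist":0},{"translation":[0,0,0],"twist":0},{"translation":[45,0,0],"twist":0},{"translation":[0,0,0],"twist":0}]'|sed -n 2,3p;python3 -m jog '[{"translation":[-15,10,0],"twist":0},{"translation":[-15,10,0],"twist":0},{"translation":[-15,10,0],"twist":0},{"translation":[-15,-10,0],"twist":0},{"translation":[-15,-10,0],"twist":0},{"translation":[-15,-10,0],"twist":0},{"translation":[0,0,0],"twist":0},{"translation":[45,0,0],"twist":0},{"translation":[0,0,0],"twist":0},{"translation":[45,0,0],"twist":0},{"translation":[0,0,0],"twist":0}]'|sed -n 1,3p
python3 -c "
from h import *
im=env.snapshot('wrist'); cv2.imwrite('pics/w12.png',im[:,:,::-1])
im=env.snapshot('scene'); cv2.imwrite('pics/s12.png',im[:,:,::-1])
a=cv2.imread('pics/w8.png');b=im=cv2.imread('pics/w12.png')
g=lambda i:cv2.cvtColor(i[95:280,215:425],cv2.COLOR_BGR2GRAY).astype(np.float32)
t=a[95:290,282:362]
r=cv2.matchTemplate(b,t,cv2.TM_CCOEFF_NORMED);print(cv2.minMaxLoc(r))
t=a[90:180,225:420]
r=cv2.matchTemplate(b,t,cv2.TM_CCOEFF_NORMED);print(cv2.minMaxLoc(r))
"
```

```text
position: [0.5021, -0.2516, 0.247]
tool_rot: [[-0.018, 0.982, -0.19], [-0.024, -0.191, -0.981], [-1.0, -0.013, 0.027]]
time: 23.68
position: [0.504, -0.2532, 0.2722]
tool_rot: [[0.005, 0.981, -0.192], [-0.037, -0.191, -0.981], [-0.999, 0.012, 0.035]]
(-0.5353122353553772, 0.9960498809814453, (289, 248), (282, 95))
(-0.3986218273639679, 0.8246230483055115, (227, 329), (226, 90))
```

View pics/s12.png

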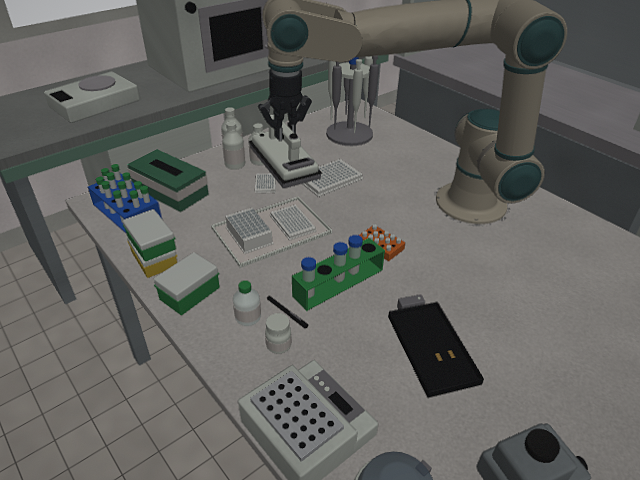

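```bash
cat > fin.py <<'E'
from h import *
Rg=np.array([[.027,.903,-.428],[.008,-.428,-.904],[-1,.021,-.019]]);U,_,V=np.linalg.svd(Rg);Rg=U@V
pg=np.array([.5257,.2987,.084]); og=dict(tool_rot=Rg,position=pg)
B=atz('wrist',(321.3,228.5),.12,og)
yaw=np.radians(64.9);u=np.array([np.cos(yaw),np.sin(yaw),0])
Rm=np.c_[u,[-u[1],u[0],0],[0,0,1]]
hb=B-.05*u
g=pg-.0187*Rg[:,0]
# along-axis from button, lateral from jaws
n=Rm[:,1]; W=u*(hb@u)+n*(g@n); W[2]=.010
Rt=Rg.T@Rm; wt=Rg.T@(W-pg)
o=env.observe();R=np.array(o['tool_rot']);p=np.array(o['position'])
M=R@Rt; w=p+R@wt
print('button',B,'W@grip',W,'wt',wt.round(4))
print('t',o['time'],'p',p.round(4),'window',w.round(4),'tilt',np.arccos(M[2,2]).round(4),'yaw',np.degrees(np.arctan2(M[1,0],M[0,0])).round(2),'(79.25)')
P=np.array([.4886,-.2518,.0194+.010]); print('need world mm',((P-w)*1000).round(1),'tool mm',(R.T@(P-w)*1000).round(1), 'qvel',np.abs(o['qvel']).max().round(2))
E
python3 fin.py
```

```text
button [0.54450875 0.34236516 0.12      ] W@grip [0.52429138 0.29662176 0.01      ] wt [ 0.0739 -0.0019  0.0039]
t 23.775 p [ 0.5062 -0.2543  0.2795] window [ 0.5048 -0.261   0.2058] tilt 0.059 yaw 79.16 (79.25)
need world mm [ -16.2    9.2 -176.4] tool mm [175.5 -22.  -13. ] qvel 1.77
```

```bash
python3 -m jog '[{"translation":[0,-6,-4],"twist":0},{"translation":[25,-6,-4],"twist":0},{"translation":[30,-5,-3],"twist":0},{"translation":[30,-4,0],"twist":0},{"translation":[25,0,0],"twist":0},{"translation":[0,0,0],"twist":0},{"translation":[0,0,0],"twist":0}]'|sed -n 1,4p; python3 fin.py
```

```text
time: 24.65
position: [0.4954, -0.2462, 0.1868]
tool_rot: [[0.044, 0.98, -0.192], [-0.059, -0.19, -0.98], [-0.997, 0.054, 0.049]]
ft_force: [-0.7, -0.6, -5.1]
button [0.54450592 0.34235478 0.12      ] W@grip [0.52428688 0.29661215 0.01      ] wt [ 0.0739 -0.0019  0.0039]
t 24.65 p [ 0.4954 -0.2462  0.1868] window [ 0.4961 -0.254   0.1131] tilt 0.0759 yaw 79.11 (79.25)
need world mm [ -7.5   2.2 -83.7] tool mm [ 83.1 -12.3  -4.9] qvel 0.57
```

```bash
python3 -m jog '[{"translation":[0,-60,-4],"twist":0},{"translation":[0,0,0],"twist":0},{"translation":[0,60,0],"twist":0},{"translation":[0,0,0],"twist":0},{"translation":[0,-60,0],"twist":0},{"translation":[0,0,0],"twist":0},{"translation":[0,52,0],"twist":0},{"translation":[0,0,0],"twist":0},{"translation":[0,0,0],"twist":0}]'|sed -n 1,3p; python3 fin.py
```

```text
time: 25.78
position: [0.4892, -0.2412, 0.1921]
tool_rot: [[0.047, 0.98, -0.193], [-0.061, -0.19, -0.98], [-0.997, 0.057, 0.051]]
button [0.54450537 0.34235317 0.12      ] W@grip [0.52428616 0.29661062 0.01      ] wt [ 0.0739 -0.0019  0.0039]
t 25.775 p [ 0.4892 -0.2412  0.1921] window [ 0.49   -0.2491  0.1185] tilt 0.0787 yaw 79.07 (79.25)
need world mm [ -1.4  -2.7 -89.1] tool mm [88.9 -6.  -1.6] qvel 1.77
```

```bash
python3 -m jog '[{"translation":[0,0,0],"twist":0}]'|sed -n 2,3p; python3 -m jog '[{"translation":[0,0,45],"twist":0},{"translation":[0,0,45],"twist":0}]'|sed -n 2,3p;  python3 -m jog '[{"translation":[0,0,-45],"twist":0},{"translation":[0,0,-45],"twist":0}]'|sed -n 2,3p; python3 fin.py
```

```text
position: [0.4893, -0.2413, 0.1935]
tool_rot: [[0.048, 0.98, -0.193], [-0.062, -0.19, -0.98], [-0.997, 0.059, 0.052]]
position: [0.4724, -0.329, 0.2008]
tool_rot: [[0.052, 0.981, -0.188], [-0.063, -0.185, -0.981], [-0.997, 0.063, 0.052]]
position: [0.4873, -0.2461, 0.1977]
tool_rot: [[0.054, 0.978, -0.201], [-0.067, -0.197, -0.978], [-0.996, 0.066, 0.055]]
button [0.54450008 0.34234185 0.12      ] W@grip [0.52428086 0.29659931 0.01      ] wt [ 0.0739 -0.0019  0.0039]
t 26.4 p [ 0.4873 -0.2461  0.1977] window [ 0.4886 -0.2546  0.1242] tilt 0.0871 yaw 78.6 (79.25)
need world mm [ -0.    2.8 -94.8] tool mm [94.2 -6.8 -7.9] qvel 36.68
```

```bash
python3 -c "
from h import *
o=env.observe();print(np.round(o['qpos'],2),np.round(o['qvel'],2),np.round(o['tau'],1))"; python3 -m jog '[{"translation":[0,0,0],"twist":0},{"translation":[0,0,0],"twist":0}]'|sed -n 2,3p; python3 -c "
from h import *
o=env.observe();print(np.round(o['qpos'],2),np.round(o['qvel'],2),np.round(o['tau'],1))";python3 -m jog '[{"translation":[62,-7,-3],"twist":0}]'|sed -n 2,3p; python3 -c "
from h import *
o=env.observe();print(np.round(o['qpos'],2),np.round(o['qvel'],2),np.round(o['tau'],1))"; python3 fin.py
```

```text
[-29.74   3.54  83.63  -1.82  88.22 -18.27] [ 34.03 -16.18  18.39  -4.08  -2.61  36.68] [ -4.9 -40.3 -40.   -0.3  -0.3  -0.9]
position: [0.4874, -0.2443, 0.1996]
tool_rot: [[0.057, 0.979, -0.198], [-0.068, -0.194, -0.979], [-0.996, 0.069, 0.056]]
[-29.58   3.25  83.73  -1.8   88.25 -18.26] [ 0.75 -0.99  0.45  0.52  0.23  0.3 ] [  0.5 -41.5 -39.   -0.2  -0.4   0. ]
position: [0.4879, -0.2469, 0.1432]
tool_rot: [[0.07, 0.977, -0.199], [-0.076, -0.194, -0.978], [-0.995, 0.083, 0.061]]
[-29.78   4.82  88.63  -1.83  80.91 -18.2 ] [ -1.73  17.43  48.62  -0.46 -58.91   0.39] [  0.7 -46.9 -42.4  -0.2   1.8  -0. ]
button [0.54449985 0.34233688 0.12      ] W@grip [0.52427891 0.29659514 0.01      ] wt [ 0.0739 -0.0019  0.0039]
t 26.775 p [ 0.4879 -0.2469  0.1432] window [ 0.4903 -0.2559  0.0698] tilt 0.1013 yaw 78.64 (79.25)
need world mm [ -1.7   4.1 -40.4] tool mm [39.8 -5.9 -6.2] qvel 58.91
```

```bash
python3 -m jog '[{"translation":[-60,0,0],"twist":0},{"translation":[-60,0,0],"twist":0}]'|sed -n 2,3p; python3 -m jog '[{"translation":[0,0,0],"twist":0}]'|sed -n 2,3p; python3 -m jog '[{"translation":[0,0,0],"twist":0}]'|sed -n 2,3p; python3 -m jog '[{"translation":[20,0,0],"twist":0},{"translation":[20,0,0],"twist":0},{"translation":[20,0,0],"twist":0}]'|sed -n 1,3p;
```

```text
position: [0.4668, -0.2326, 0.2339]
tool_rot: [[0.022, 0.98, -0.199], [-0.049, -0.198, -0.979], [-0.999, 0.031, 0.044]]
position: [0.4677, -0.2339, 0.238]
tool_rot: [[0.028, 0.979, -0.201], [-0.053, -0.199, -0.979], [-0.998, 0.039, 0.047]]
position: [0.4674, -0.2344, 0.2366]
tool_rot: [[0.028, 0.979, -0.201], [-0.053, -0.2, -0.978], [-0.998, 0.038, 0.046]]
time: 27.65
position: [0.4689, -0.2388, 0.172]
tool_rot: [[0.027, 0.979, -0.203], [-0.053, -0.201, -0.978], [-0.998, 0.037, 0.047]]
```

```bash
python3 -m jog '[{"translation":[-60,0,0],"twist":0},{"translation":[-60,0,0],"twist":0},{"translation":[0,0,0],"twist":0},{"translation":[0,0,0],"twist":0}]'|sed -n 2,3p; python3 fin.py
```

```text
position: [0.4631, -0.2322, 0.2801]
tool_rot: [[0.008, 0.979, -0.203], [-0.042, -0.203, -0.978], [-0.999, 0.016, 0.04]]
button [0.54450306 0.34235651 0.12      ] W@grip [0.52428703 0.29661248 0.01      ] wt [ 0.0739 -0.0019  0.0039]
t 28.15 p [ 0.4631 -0.2322  0.2801] window [ 0.4609 -0.2388  0.2064] tilt 0.0589 yaw 78.5 (79.25)
need world mm [  27.7  -13.  -177. ] tool mm [1.776e+02 2.690e+01 1.000e-01] qvel 1.42
```

Tilt is now 0.059. Descending in moderate steps while correcting sideways.

```bash
python3 -m jog '[{"translation":[20,9,0],"twist":-0.013},{"translation":[20,9,0],"twist":0},{"translation":[20,8,0],"twist":0},{"translation":[20,0,0],"twist":0},{"translation":[20,0,0],"twist":0},{"translation":[0,0,0],"twist":0}]'|sed -n 2,3p; python3 fin.py
```

```text
position: [0.4848, -0.2399, 0.1603]
tool_rot: [[-0.013, 0.982, -0.191], [-0.031, -0.191, -0.981], [-0.999, -0.007, 0.033]]
button [0.54451348 0.34237693 0.12      ] W@grip [0.52429675 0.29663323 0.01      ] wt [ 0.0739 -0.0019  0.0039]
t 28.9 p [ 0.4848 -0.2399  0.1603] window [ 0.4812 -0.2456  0.0866] tilt 0.0587 yaw 79.28 (79.25)
need world mm [  7.4  -6.2 -57.2] tool mm [57.2  8.9  2.8] qvel 1.12
```

```bash
python3 -m jog '[{"translation":[10,4,1],"twist":0},{"translation":[10,4,1],"twist":0},{"translation":[10,0,0],"twist":0},{"translation":[0,0,0],"twist":0}]'|sed -n 2,3p; python3 fin.py
```

```text
position: [0.4924, -0.2448, 0.1281]
tool_rot: [[-0.013, 0.982, -0.191], [-0.031, -0.191, -0.981], [-0.999, -0.007, 0.033]]
button [0.54451341 0.34237681 0.12      ] W@grip [0.52429669 0.29663309 0.01      ] wt [ 0.0739 -0.0019  0.0039]
t 29.4 p [ 0.4924 -0.2448  0.1281] window [ 0.4888 -0.2505  0.0543] tilt 0.0587 yaw 79.27 (79.25)
need world mm [ -0.2  -1.3 -24.9] tool mm [25.   0.2  0.5] qvel 1.27
```

```bash
python3 -c "
from h import *
im=env.snapshot('scene'); cv2.imwrite('pics/s13.png',cv2.resize(im[130:270,190:370],None,fx=4,fy=4,interpolation=cv2.INTER_CUBIC)[:,:,::-1])
o=env.observe()
im=env.snapshot('wrist'); cv2.imwrite('pics/w13.png',im[:,:,::-1])
print(o['position'],o['time'])"; python3 fin.py
```

```text
[ 0.49274541 -0.24497145  0.12880304] 29.45
button [0.54451307 0.34237606 0.12      ] W@grip [0.52429634 0.29663236 0.01      ] wt [ 0.0739 -0.0019  0.0039]
t 29.5 p [ 0.493  -0.2451  0.1294] window [ 0.4895 -0.2509  0.0557] tilt 0.0583 yaw 79.26 (79.25)
need world mm [ -0.9  -0.9 -26.3] tool mm [26.3 -0.6  0.2] qvel 0.51
```

View pics/s13.png

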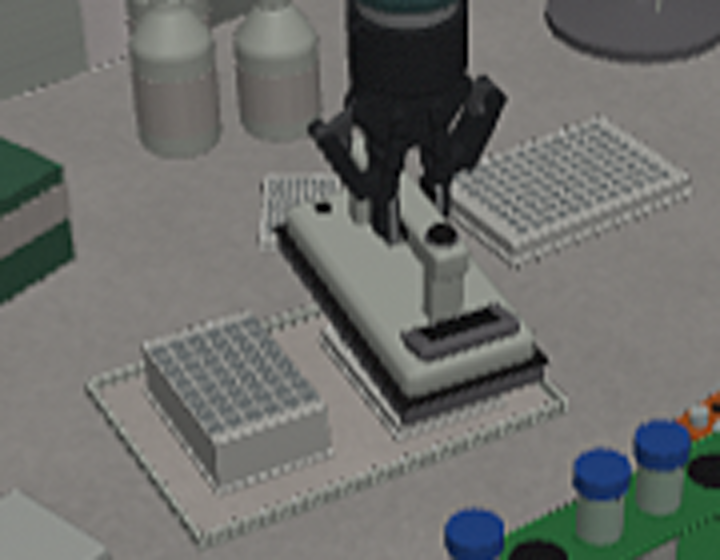

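View pics/w13.png

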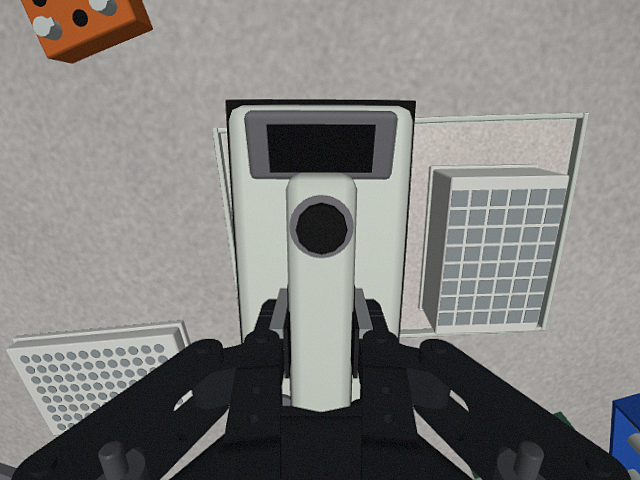

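```bash
cat > slip.py <<'E'
import sys
from fin import *
from scipy.optimize import least_squares
a=cv2.imread('pics/w8.png',0);b=cv2.imread(sys.argv[1],0)
# patches: centre px, height of the feature above bench at grip
pts=[((265,121),.066),((375,121),.066),((264,170),.066),((374,170),.066),((247,109),.066),((391,109),.066),((321,228),.12),((288,185),.112),((354,185),.112)]
T0=[];Q=[]
for (x,y),z in pts:
    t=a[y-8:y+9,x-8:x+9]; s=b[y-24:y+25,x-24:x+25]
    r=cv2.matchTemplate(s,t,cv2.TM_CCOEFF_NORMED);_,v,_,l=cv2.minMaxLoc(r)
    i,j=l
    if 0<i<r.shape[1]-1 and 0<j<r.shape[0]-1:
        f=lambda m,c,p:(m-p)/(2*(m-2*c+p)+1e-9)
        di=f(r[j,i-1],r[j,i],r[j,i+1]);dj=f(r[j-1,i],r[j,i],r[j+1,i])
    else: di=dj=0
    sh=np.array([l[0]+di-16,l[1]+dj-16]); print((x,y),round(v,3),sh.round(2))
    if v>.85:
        T0.append(Rg.T@(atz('wrist',(x,y),z,og)-pg));Q.append(np.array([x,y])+sh)
T0=np.array(T0);Q=np.array(Q);piv=np.array([-.0187,0,0]);I=dict(tool_rot=np.eye(3),position=np.zeros(3))
def X(p,P): Rr=cv2.Rodrigues(np.array([0,p[0],0]))[0]; return piv+(P-piv)@Rr.T+[p[1],0,p[2]]
res=lambda p:np.concatenate([proj('wrist',x,I)-q for x,q in zip(X(p,T0),Q)])
s=least_squares(res,[0,0,0],x_scale=[.01,.001,.001],loss='soft_l1');print('pitch',s.x,'rms',np.sqrt(np.mean(res(s.x)**2)))
Rr=cv2.Rodrigues(np.array([0,s.x[0],0]))[0]
M=R@Rr@Rt; w=p+R@X(s.x,wt[None])[0]
print('window',w.round(4),'tilt',np.arccos(M[2,2]).round(4),'xdir',M[:,0].round(3),'ydir z',M[2,1].round(3)); print('need tool mm',(R.T@(P-w)*1000).round(1))
E
python3 slip.py pics/w12.png | grep pitch; python3 slip.py pics/w13.png
```

```text
pitch [2.03874421e-03 3.80297495e-04 4.73649000e-05] rms 0.7233299696710782
button [0.54451307 0.34237606 0.12      ] W@grip [0.52429634 0.29663236 0.01      ] wt [ 0.0739 -0.0019  0.0039]
t 29.5 p [ 0.493  -0.2451  0.1294] window [ 0.4895 -0.2509  0.0557] tilt 0.0583 yaw 79.26 (79.25)
need world mm [ -0.9  -0.9 -26.3] tool mm [26.3 -0.6  0.2] qvel 0.51
(265, 121) 0.981 [3.17 3.66]
(375, 121) 0.988 [0.91 4.15]
(264, 170) 0.995 [2.65 3.01]
(374, 170) 0.987 [1.03 3.8 ]
(247, 109) 0.932 [4.02 4.41]
(391, 109) 0.972 [0.45 5.12]
(321, 228) 0.182 [-3.01 -8.97]
(288, 185) 0.726 [0.87 2.49]
(354, 185) 0.678 [0.51 2.5 ]
pitch [-0.11949823 -0.00670699 -0.0033812 ] rms 1.4635628277528254
window [ 0.4881 -0.2581  0.0638] tilt 0.1737 xdir [ 0.183  0.968 -0.171] ydir z 0.026
need tool mm [34.1 -0.6 -7.4]
```

```bash
cat >> slip.py <<'E'
def X2(q,P): Rr=cv2.Rodrigues(np.array([0,q[0],0]))[0]; return piv+(P-piv)@Rr.T+[0,q[1],0]
r2=lambda q:np.concatenate([proj('wrist',x,I)-k for x,k in zip(X2(q,T0),Q)])
s=least_squares(r2,[0,0],x_scale=[.01,.001],loss='soft_l1');print('pitch only',s.x,'rms',np.sqrt(np.mean(r2(s.x)**2)))
Rr=cv2.Rodrigues(np.array([0,s.x[0],0]))[0];M=R@Rr@Rt; w=p+R@X2(s.x,wt[None])[0]
print('window',w.round(4),'tilt',np.arccos(M[2,2]).round(4),'xdir',M[:,0].round(3),'ydir z',M[2,1].round(3)); print('need tool mm',(R.T@(P-w)*1000).round(1))
E
python3 slip.py pics/w13.png|tail -3
python3 - <<'E'
import cv2,numpy as np
a=cv2.imread('pics/w8.png');b=cv2.imread('pics/w13.png')
cv2.imwrite('pics/cmp.png',np.hstack([cv2.resize(x[85:300,215:425],None,fx=1.9,fy=1.9,interpolation=cv2.INTER_CUBIC) for x in(a,b)]))
E
```

```text
pitch only [-0.0440023   0.00096162] rms 0.3471913799354866
window [ 0.4897 -0.255   0.0561] tilt 0.0997 xdir [ 0.185  0.978 -0.096] ydir z 0.026
need tool mm [26.6 -1.6 -3.9]
```

View pics/cmp.png

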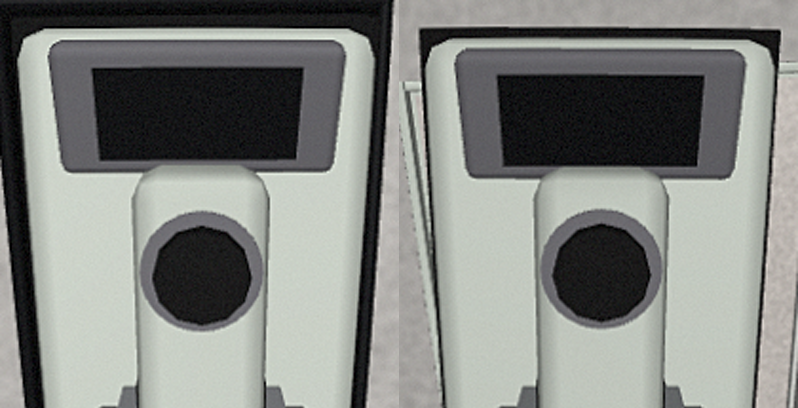

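In the grip the nose has tipped down about 0.044 rad, a slip from the fast lifts. That gives a total tilt of about 0.10, over the limit. After a half turn about the tool axis, the tool's own tilt and the grip offset would cancel (predicted about 0.03), and either way round is allowed. I'll raise it slowly, grip harder and turn.

```bash
python3 -m jog '[{"translation":[-12,0,0],"twist":0},{"translation":[-15,0,0],"twist":0},{"translation":[-15,0,0],"twist":0},{"translation":[-12,0,0],"twist":0},{"translation":[0,0,0],"twist":0.08},{"translation":[0,0,0],"twist":0.15},{"translation":[0,0,0],"twist":0.15},{"translation":[0,0,0],"twist":0.15},{"translation":[0,0,0],"twist":0.15},{"translation":[0,0,0],"twist":0.15},{"translation":[0,0,0],"twist":0.15}]' 255 120|sed -n 1,5p; python3 fin.py|tail -2
```

```text
time: 30.88
position: [0.4954, -0.244, 0.197]
tool_rot: [[-0.001, 0.359, -0.933], [-0.038, -0.933, -0.359], [-0.999, 0.035, 0.014]]
ft_force: [0.1, 0.5, -5.9]
width: 0.28
t 30.875 p [ 0.4954 -0.244   0.197 ] window [ 0.4901 -0.2467  0.1232] tilt 0.036 yaw 21.25 (79.25)
need world mm [ -1.5  -5.1 -93.8] tool mm [93.9  0.9  1.9] qvel 70.47
```

```bash
python3 -m jog '[{"translation":[0,0,0],"twist":0.15},{"translation":[0,0,0],"twist":0.15},{"translation":[0,0,0],"twist":0.15},{"translation":[0,0,0],"twist":0.15},{"translation":[0,0,0],"twist":0.15},{"translation":[0,0,0],"twist":0.15},{"translation":[0,0,0],"twist":0.15},{"translation":[0,0,0],"twist":0.15},{"translation":[0,0,0],"twist":0.15},{"translation":[0,0,0],"twist":0.15},{"translation":[0,0,0],"twist":0.15},{"translation":[0,0,0],"twist":0.12},{"translation":[0,0,0],"twist":0.05},{"translation":[0,0,0],"twist":0}]'|sed -n 1,5p; python3 fin.py|tail -2;  python3 -c "
from h import *
im=env.snapshot('wrist'); cv2.imwrite('pics/w14.png',im[:,:,::-1])
print(env.observe()['qpos'])"; python3 slip.py pics/w14.png
```

```text
time: 32.62
position: [0.4965, -0.2444, 0.2084]
tool_rot: [[0.006, -0.998, -0.055], [-0.043, -0.055, 0.998], [-0.999, -0.004, -0.043]]
ft_force: [-0.0, -0.4, -6.2]
width: 0.282
t 32.625 p [ 0.4965 -0.2444  0.2084] window [ 0.4987 -0.2431  0.1344] tilt 0.0346 yaw -86.57 (79.25)
need world mm [ -10.1   -8.7 -105. ] tool mm [105.2  11.   -3.6] qvel 0.38
[-29.03971516   6.91965798  78.71085143  -1.96127947  92.85163586
 147.64174082]
button [0.54634844 0.34095019 0.12      ] W@grip [0.52407887 0.29616811 0.01      ] wt [ 0.0739 -0.0019  0.0044]
t 32.675 p [ 0.4966 -0.2445  0.2085] window [ 0.4987 -0.2431  0.1345] tilt 0.0348 yaw -86.55 (79.25)
need world mm [ -10.1   -8.7 -105.1] tool mm [105.3  11.   -3.6] qvel 0.47
(265, 121) 0.96 [3.29 3.63]
(375, 121) 0.975 [0.94 4.38]
(264, 170) 0.973 [2.61 3.2 ]
(374, 170) 0.983 [1.07 3.94]
(247, 109) 0.766 [-15.35  -7.04]
(391, 109) 0.784 [0.29 5.11]
(321, 228) 0.159 [12.92  3.27]
(288, 185) 0.713 [0.6  2.66]
(354, 185) 0.729 [0.65 2.64]
pitch [-0.0852411  -0.00466354 -0.00177937] rms 1.4370251006601436
window [ 0.4984 -0.2368  0.1396] tilt 0.0661 xdir [ 0.06  -0.996 -0.061] ydir z 0.025
need tool mm [110.7  11.   -9.6]
pitch only [-0.0445385   0.00094007] rms 0.41619532210529836
window [ 0.4976 -0.2391  0.1346] tilt 0.0324 xdir [ 0.06  -0.998 -0.02 ] ydir z 0.025
need tool mm [105.6  10.1  -7.7]
```

```bash
python3 -m jog '[{"translation":[15,4,-3],"twist":0.12},{"translation":[15,4,-3],"twist":0.11},{"translation":[15,0,0],"twist":0},{"translation":[0,0,0],"twist":0}]'|sed -n 1,5p; python3 slip.py pics/w14.png|grep -A3 -e ^t -e only
```

```text
time: 33.17
position: [0.4891, -0.2525, 0.1636]
tool_rot: [[0.008, -0.985, 0.173], [-0.043, 0.172, 0.984], [-0.999, -0.015, -0.041]]
ft_force: [0.5, -0.9, -6.0]
width: 0.284
t 33.175 p [ 0.4891 -0.2525  0.1636] window [ 0.4923 -0.252   0.0896] tilt 0.0426 yaw -99.69 (79.25)
need world mm [ -3.7   0.2 -60.2] tool mm [60.2  4.6  2. ] qvel 1.74
(265, 121) 0.96 [3.29 3.63]
(375, 121) 0.975 [0.94 4.38]
--
pitch only [-0.04452216  0.00094047] rms 0.41825074180503874
window [ 0.4921 -0.2477  0.0897] tilt 0.0423 xdir [-0.168 -0.986 -0.022] ydir z 0.036
need tool mm [60.4  3.6 -2.1]
```

```bash
python3 -m jog '[{"translation":[12,3,-1],"twist":0.018},{"translation":[12,0,-1],"twist":0},{"translation":[10,0,0],"twist":0},{"translation":[0,0,0],"twist":0}]'|sed -n 1,5p; python3 slip.py pics/w14.png|grep -A3 -e ^t -e only
```

```text
time: 33.67
position: [0.4863, -0.2556, 0.1281]
tool_rot: [[0.009, -0.982, 0.189], [-0.044, 0.188, 0.981], [-0.999, -0.017, -0.041]]
ft_force: [-0.2, -0.5, -6.3]
width: 0.283
t 33.675 p [ 0.4863 -0.2556  0.1281] window [ 0.4896 -0.2551  0.0541] tilt 0.044 yaw -100.6 (79.25)
need world mm [ -1.    3.3 -24.7] tool mm [24.5  2.1  4.1] qvel 0.95
(265, 121) 0.96 [3.29 3.63]
(375, 121) 0.975 [0.94 4.38]
--
pitch only [-0.04452123  0.0009405 ] rms 0.4183966825755796
window [ 0.4895 -0.2509  0.0542] tilt 0.0437 xdir [-0.183 -0.983 -0.022] ydir z 0.038
need tool mm [24.8  1.1 -0. ]
```

```bash
python3 -m jog '[{"translation":[7,1,0],"twist":0},{"translation":[7,0,0],"twist":0},{"translation":[4,0,0],"twist":0},{"translation":[0,0,0],"twist":0}]'|sed -n 1,5p; python3 -c "
from h import *
im=env.snapshot('scene'); cv2.imwrite('pics/s15.png',cv2.resize(im[140:250,230:350],None,fx=5.4,fy=5.4,interpolation=cv2.INTER_CUBIC)[:,:,::-1])
im=env.snapshot('top'); cv2.imwrite('pics/t15.png',cv2.resize(im[180:300,320:500],None,fx=4.4,fy=4.4,interpolation=cv2.INTER_CUBIC)[:,:,::-1])
"; python3 slip.py pics/w14.png|grep -A3 -e ^t -e only
```

```text
time: 34.17
position: [0.4858, -0.2563, 0.1094]
tool_rot: [[0.01, -0.982, 0.188], [-0.044, 0.188, 0.981], [-0.999, -0.018, -0.042]]
ft_force: [-0.7, 0.0, -6.1]
width: 0.284
t 34.275 p [ 0.486  -0.2564  0.11  ] window [ 0.4895 -0.2561  0.036 ] tilt 0.0459 yaw -100.58 (79.25)
need world mm [-0.9  4.3 -6.6] tool mm [6.4 1.8 4.3] qvel 0.28
(265, 121) 0.96 [3.29 3.63]
(375, 121) 0.975 [0.94 4.38]
--
pitch only [-0.0445219   0.00094051] rms 0.41839328159629735
window [ 0.4893 -0.2519  0.0361] tilt 0.045 xdir [-0.183 -0.983 -0.021] ydir z 0.04
need tool mm [6.7 0.9 0.2]
```

View pics/s15.png

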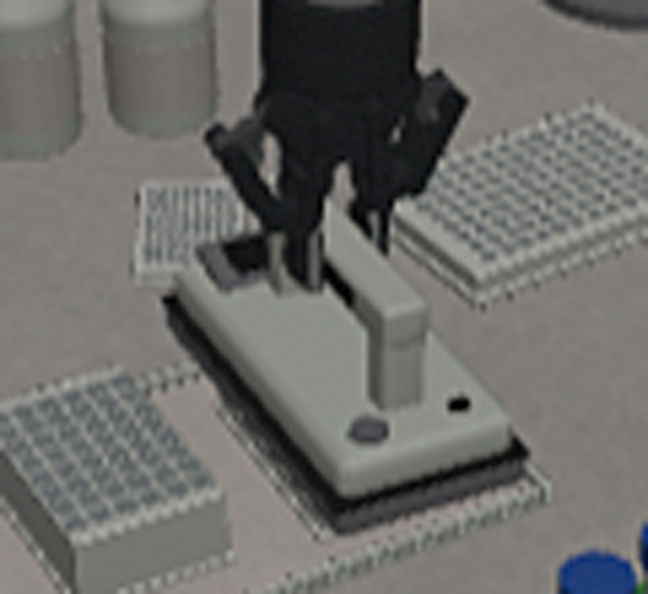

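View pics/t15.png

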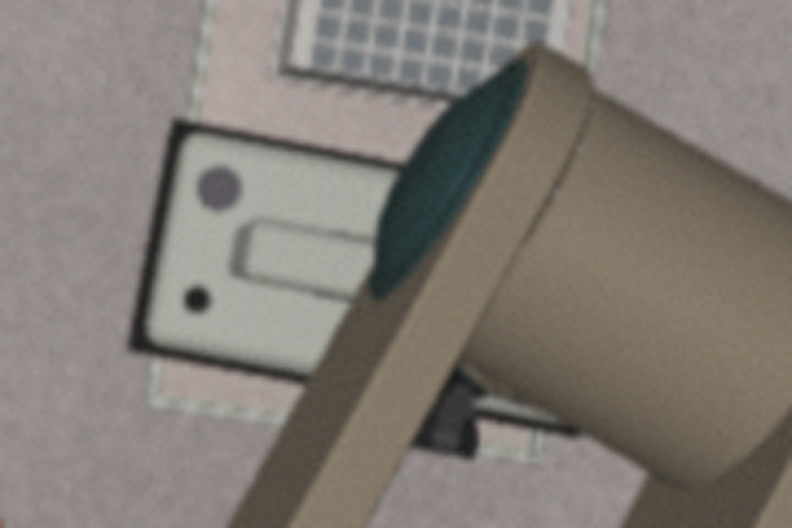

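```bash
python3 - <<'E'
from h import *
s=lambda x,y:(320+x/4.4-.4,180+y/4.4-.4)
u=np.array([-.183,-.983])
for z in(.036,.05):
    a,b=atz('top',s(178,120),z)[:2],atz('top',s(131,349),z)[:2]
    print(z,a,b,np.linalg.norm(a-b),'ctr',(a+b)/2+.104*u)
# tips of scene corners vs predicted underside/bench
W=np.array([.4893,-.2519,.0361]);x=np.array([-.183,-.983,-.021]);y=np.array([.983,-.183,.04])
for sx in(-1,1):
  for sy in(-1,1):
    for (hx,hy,hz) in((.104,.053,.008),(.085,.043,0)):
      q=proj('scene',W+sx*hx*x+sy*hy*y+[0,0,hz]); print(sx,sy,hx,((q-[230,140])*5.4).round(0))
E
```

```text
0.036 [ 0.56164228 -0.16502614] [ 0.45477646 -0.14298815] 0.10911450674896564 ctr [ 0.48917737 -0.25623915]
0.05 [ 0.5603776  -0.16313624] [ 0.45517863 -0.14144199] 0.10741258845864708 ctr [ 0.48874612 -0.25452112]
-1 -1 0.104 [522. 467.]
-1 -1 0.085 [486. 465.]
-1 1 0.104 [332. 524.]
-1 1 0.085 [333. 510.]
1 -1 0.104 [333. 268.]
1 -1 0.085 [333. 301.]
1 1 0.104 [156. 314.]
1 1 0.085 [189. 339.]
```

```bash
python3 -m jog '[{"translation":[4,0,0],"twist":0},{"translation":[2,0,0],"twist":0},{"translation":[0,0,0],"twist":0}]'|sed -n 1,5p; python3 -c "
from h import *
im=env.snapshot('wrist'); cv2.imwrite('pics/w16.png',im[:,:,::-1])
im=env.snapshot('scene'); cv2.imwrite('pics/s16.png',cv2.resize(im[140:250,230:350],None,fx=5.4,fy=5.4,interpolation=cv2.INTER_CUBIC)[:,:,::-1])
"; python3 slip.py pics/w16.png|grep -A3 -e ^t -e only
```

```text
time: 34.65
position: [0.4863, -0.2569, 0.104]
tool_rot: [[0.011, -0.982, 0.188], [-0.045, 0.188, 0.981], [-0.999, -0.02, -0.042]]
ft_force: [0.2, -0.6, -5.4]
width: 0.282
t 34.75 p [ 0.4864 -0.2569  0.1043] window [ 0.4899 -0.2566  0.0303] tilt 0.0471 yaw -100.58 (79.25)
need world mm [-1.3  4.8 -0.9] tool mm [0.7 2.2 4.5] qvel 0.17
(265, 121) 0.959 [3.26 3.63]
(375, 121) 0.972 [0.89 4.27]
--
pitch only [-0.04450515  0.00093452] rms 0.4246470178839584
window [ 0.4898 -0.2524  0.0304] tilt 0.0459 xdir [-0.183 -0.983 -0.021] ydir z 0.041
need tool mm [0.9 1.3 0.4]
```

View pics/s16.png

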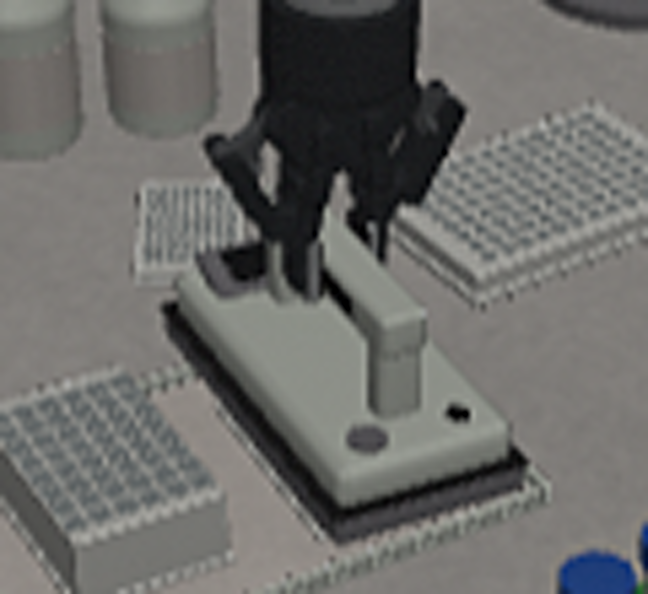

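View pics/w16.png

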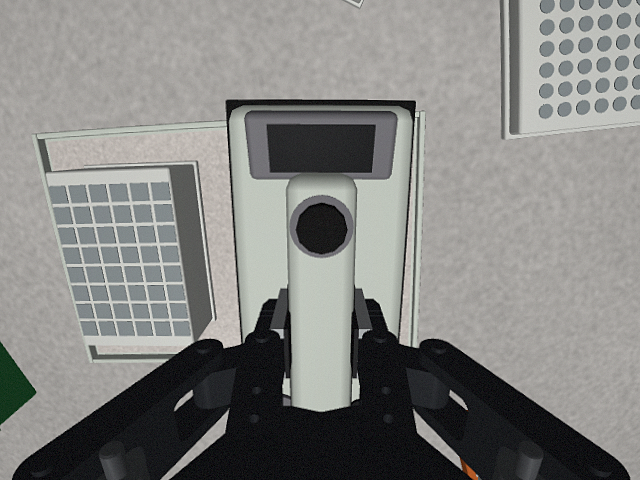

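```bash
python3 -c "
from h import *
o=env.observe();print(o['time'],np.abs(o['qvel']).max(),o['position'],o['ft_force'])
env.finish_job()
o=env.observe();print(o['time'],np.abs(o['qvel']).max(),o['position'],o['width'])"
```

```text
34.75 0.16757136066816175 [ 0.48642603 -0.25690828  0.10425091] [-0.27680665  0.63379733 -6.13050352]
the job is handed in; nothing more can be done
the job is handed in; nothing more can be done
```

I handed the job in at 34.75 s, with the monitor held still just above the shallow 96-well plate in the tray. No verdict is reported, so the figures below are my own checks.

**What I did:**
- **Button:** I pressed it in the cradle until it hit a hard stop. The fingertips stopped at about 115.5 mm, and pushing with up to about 28 N moved them only 0.5 mm further.
- **Lift and carry:** I gripped the handle bar, lifted the monitor, carried it over the tubes and lowered it over the plate.

**Last checks:**

| Check | Measured | Limit |
|---|---|---|
| Gap above the plate | about 11 mm | 4–18 mm |
| Centre offset | about 1–5 mm, depending on the view | 12 mm |
| Lengthwise alignment | about 0.01 rad | 0.12 rad |
| Tilt | about 0.046 rad | 0.09 rad |
| Joint speed | under 0.2°/s | – |

The wrist force of about 6 N is just the monitor's weight, and nothing in the last pictures looks displaced.

**What went wrong or disagreed:**
- **Height over the rack:** the tool lost nearly 50 mm and tilted during the carry. I did not measure the height at the rack itself; I estimate the underside was about 20 mm above the caps there. The tubes looked undisturbed afterwards.
- **Slip in the grip:** my fast moves to correct the tilt let the monitor's nose slip down about 0.044 rad. I gripped harder (120 N) and turned it half round so the tilts mostly cancelled, so the display end now points the other way, which the task allows.
- **Slip estimate:** a looser fit of the slip, with poorly determined results, gave a tilt of up to 0.066 rad just after the half turn. I did not rely on it.
- **Camera agreement:** the top and wrist views differed by 3–6 mm on the monitor's position. The last scene view put one corner about 1.5 px lower than predicted, so the gap could be 2–3 mm smaller than stated.

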